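# Ready the lot-ticket printer: cartridge, clamp and ticket roll

## Task

Get the lot-ticket printer ready for the sale: set the ink cartridge into its bay with the grip fin toward the printer's front and swing the clamp fully shut over it so that the cartridge is driven home, and hang the fresh ticket roll on the slanted arm of its stand, pushed right up to the collar. Leave the bottles and the other things on the table standing where they are.

Things in the scene. Friction and masses are not known exactly. Their poses are not given: they have to be found in the camera images.
- printer: Lot-ticket printer, cover off: grey desktop machine 260 deep x 200 wide, fixed. Origin: centre of its underside; x points from its front to its back, y to its left, z up. Flat deck 95 mm above the table; rear housing 125 mm high at x = 70 to 130 mm. Two hinge ears stand 14 mm above the deck at the ends of the clamp's hinge, 28 to 44 mm off the middle.
- bay_mouth (a point): Centre of the cartridge bay's mouth, at deck level (printer x -45, y 0, z 95 mm). Straight well, 53 mm (printer x) by 39 mm (printer y), mouth chamfered 4 mm. 44 mm down is a sprung ejector plate: a cartridge set in stops there, shoulder 8 mm above the deck. Driving it home takes the plate 8 mm farther; the spring pushes up with 3 N at first, 6 N at home.
- clamp (a joint): Hinged black clamp over the bay, rad: 0 shut (level over the cartridge), 1.57 upright, 2.0 fully open, leaning back; starts at 1.60 to 1.95. Hinge along printer y, behind the bay. Stiff: it stays where left, shut or open; moving it and driving the cartridge home takes 3 to 6 N at the tab. Frame 40 mm wide, 8 mm thick; two pads under it, 50 mm from the hinge, press the cartridge's shoulder.
- clamp_hinge (a point): Middle of the clamp's hinge axis: printer x +5, y 0, z 107 mm (50 mm behind the bay's centre). A window in the clamp, 42 to 81 mm from the hinge and 20 mm wide, lets the cartridge's fin through; nearer the hinge the clamp is solid, so a cartridge put in back to front keeps it from shutting.
- clamp_tab (a point): On the clamp's thumb tab, 115 mm from the hinge, on the face that is on top when shut and looks backward when open. The tab is 60 mm wide, 6 mm thick, ends 128 mm from the hinge, with a 5 mm raised lip along its end on this face. Push this face from behind to swing the clamp over, then press it down from above; when shut this point is 111 mm above the table.
- cartridge: Black ink cartridge, about 130 g, upright: block 50 (x) x 36 (y) x 52 mm high, lowest 6 mm stepped in 2 mm all round, white labels on the broad sides, a thin grip fin on top. Origin: centre of its underside, z up. It goes in upright, its x and y along the printer's x and y in the same sense. Home: top of the block level with the deck, origin 43 mm above the printer's.
- cartridge_fin (a point): Middle of the grip fin on the cartridge: 10 mm toward the cartridge's -x from its centre, 65 mm above its underside. The fin is 24 mm long (x), 8 mm thick (y) and 26 mm high, from 52 to 78 mm above the underside; hold it across its thickness.
- ticket_roll: Fresh roll of lot tickets, white paper, about 90 g, lying flat on the table with its bore upright: outside diameter 56 mm, bore 26 mm, 50 mm high. Origin: centre of its underside, z along the bore. Either face may go first onto the arm.
- roll_center (a point): Centre of the ticket roll, 25 mm from either face.
- roll_arm: Slanted arm of the roll stand (fixed; round base 58 mm radius, post 115 mm high): steel rod 14 mm thick, rising at 52 degrees above level, about toward world -y. Origin: outer face of its collar (46 mm diameter) at the arm's foot, 139 mm above the table; z runs along the rod to its round tip at 77 mm; y level. A roll fully on has its centre 25 mm out along z.
- lot_carton: Small open carton holding four bottles, fixed: 140 x 150 mm, the bottles' necks reaching 140 mm. Origin: centre of its underside. It and the roll stand may stand on either side of the printer. Bystander.
- aqua_bottle: Pale aqua glass bottle standing, 68 mm diameter, 125 mm high. Origin: centre of its base. Bystander.
- tape_roll: Roll of brown packing tape lying flat, 90 mm outside, 66 mm bore, 48 mm high. Origin: centre of its underside. Bystander, not the ticket roll.
- amber_bottle: Amber glass bottle standing, 66 mm diameter, 215 mm high. Origin: centre of its base. Bystander.
- clear_bottle: Clear glass bottle standing, 76 mm diameter, 200 mm high. Origin: centre of its base. Bystander.
- stapler: Grey desk stapler, 130 x 36 x 55 mm. Origin: centre of its underside. Bystander.
- rubber_stamp: Wooden hand stamp, 60 x 30 mm, 68 mm high. Origin: centre of its underside. Bystander.
- note_pad: Pad of blank yellow notes, 76 x 76 x 18 mm. Origin: centre of its underside. Bystander.
There are look-alikes about, which are no part of the job. Leave any pink look-alike of the cartridge alone.

How it is judged:
At the end, for the whole second after the job is handed in: Clamp shut (within 0.05 rad); cartridge upright in the bay, fin to the printer's front, home (underside 43 mm above the printer's, +3/-2.5 mm; centred within 4 mm); ticket roll on the arm, bore along the rod (0.25 rad, 11 mm sideways), within 9 mm of the collar; all at rest (value of joint clamp below 0.05 rad and velocity of joint clamp between -0.05 and 0.05 rad/s and z of cartridge in the frame of printer between 0.0405 and 0.046 m and x of cartridge in the frame of printer between -0.049 and -0.041 m and y of cartridge in the frame of printer between -0.004 and 0.004 m and x of cartridge_fin in the frame of printer below -0.05 m and angle between the z axis of cartridge and the z axis of printer, either way round below 0.07 rad and z of roll_center in the frame of roll_arm between 0.018 and 0.034 m and x of roll_center in the frame of roll_arm between -0.011 and 0.011 m and y of roll_center in the frame of roll_arm between -0.011 and 0.011 m and angle between the z axis of ticket_roll and the z axis of roll_arm, either way round below 0.25 rad and linear speed of each of cartridge, ticket_roll below 0.02 m/s); the robot touches nothing.
It fails at once if a bystander is pushed more than 30 mm or tipped over (distance of any of aqua_bottle, tape_roll, amber_bottle, clear_bottle, stapler, rubber_stamp, note_pad from where it was at the start of the episode above 0.03 m or angle between any of aqua_bottle, tape_roll, amber_bottle, clear_bottle, stapler, rubber_stamp, note_pad's own z axis and vertical above 0.4 rad).
It also fails if it takes over 72 s, if anything falls off the work surface, if the arm or the gripper's body presses on something with over 40 N, if the wrist force passes 120 N, or if a joint passes its speed limit or range.

## Robot

A 6-joint arm with a two-finger parallel gripper is mounted at the origin on the work surface. World frame = base frame: x ahead of the robot, y to its left, z up, the work surface at z = 0. Lengths are in m, angles in rad, forces in N, time in s.
With the tool pointing down it reaches from about 0.25 to 0.775 m from the base axis. Payload 4 kg.
Tool frame: the origin (TCP) lies between the finger pads; the fingertips stand 14 mm ahead of it and the grasp point (between the pads) lies 5 mm behind it (robot.tips_ahead is the distance from the TCP to the fingertips, in m); z points along the fingers, y is the direction in which the jaws open and shut (so a half turn about z gives the same grasp; the last joint's range is limited). The gripper opens to 94 mm and grips with 3 to 60 N. Pads are 16 mm wide; open, the fingers measure 119 mm over their backs; the gripper's body (75 mm by 177 mm) begins 78 mm behind the grasp point.
Start: joints at [-1.266, 0.087, 1.371, -0, 1.684, -0.103], TCP at [0.218, -0.505, 0.22] pointing down, gripper open.
Joint ranges: [-3.1, 3.1], [-0.76, 2.03], [0.27, 2.55], [-1.08, 4.22], [0.17, 2.65], [-2.57, 2.57]. Speed limits (rad/s): [2.79, 2.79, 3.14, 3.14, 3.14, 3.14].

## Interface

Orientations are given as [roll, pitch, yaw] about the fixed x, y, z axes, in that order (R = Rz(yaw) Ry(pitch) Rx(roll)).
In Python, from bench import robot, optics, job gives the robot as it stands.
- The arm moves only by the tool apply_moves, never from a script. Its argument "moves" is a list of rows, each a list of 3 entries, a list of its own where there are three numbers: the shift along the tool's x, y, z in cm, then the turn, a rotation vector about the tool's x, y, z in rad, then the opening, from 0 (shut) to 1 (fully open). In form: [[[tx, ty, tz], [rx, ry, rz], grip], ...]. A call has exactly 10 rows; each row is the pose to reach, as a shift and turn from the pose commanded when the call began, along the tool's axes at that moment; what a row does not reach only later rows make up. A row lasts 1/12 s, in which the tool goes at most 41.7 mm and 7.16 degrees, less where a joint would pass 70% of its speed; a pose out of reach is approached as far as the arm can. A call with a gripper value outside its range is refused whole. The fingers move at their own pace and stop on an object; the grip force is fixed at half the most. Time passes only in rows, so rows that repeat a pose let the fingers close, or fill a call up. It gives the time, the measured TCP pose, the force and the opening at its end, in the units of the state.
- robot.get_obs(): the state, without advancing time (a new reading comes with each control period).
- optics.snapshot(name): name is "scene" or "top"; returns the picture (480x640x3 uint8, red, green, blue); there is no depth.
- optics.get_calibration(name): a dict with "fx", "fy", "cx", "cy" (pixels), "k1" (the pictures are not rectified: a ray, as slopes to the right and down, at radius r is drawn at 1 + k1 r^2 times it, then the intrinsics apply), "rvec" (rotation vector, rad) and "tvec" (3), from world to camera coordinates, as OpenCV has them. Camera axes: x right, y down, z forward; pixel columns grow to the right and rows downward; lengths in m; the calibration is good to about 2 mm. A picture is of the moment at which its call begins. get_calibration takes no time and is no camera call.
- job.close_job(): hands the job in, once; it reports no verdict.
The state is a dict: "time": time; "joint_positions": joint angles; "qvel": joint speeds; "joint_torque": joint torques, N m; "tool_pos": TCP position; "ee_rot": TCP orientation; "wrist_force": force on the tool from outside, world axes, zero at the start; "wrist_torque": the same for the moment, N m; "width": finger opening in m.
Only numpy, scipy, OpenCV 4.12 (cv2) and the standard library are available. Lean on these libraries where they do the work, as an engineer would, in place of code of your own. Each camera call takes 0.05 s, during which the arm holds its last target.

## Working session

There is one attempt and no reset: what is moved stays moved. The work goes in short steps, Python scripts to look and compute and a tool call to move; the robot and the scene stay as the last step left them, time stands still between calls to the robot, and variables do not carry over. Pictures are saved under pics/ and viewed, and the job is handed in when it is done.

Besides the shell and the picture viewer there is one more tool, called after "Request:" as name([rows], argument=value, ...), one row to a line, values as JSON. apply_moves: Moves the arm, as the interface text tells. Its arguments: {"type":"object","properties":{"moves":{"type":"array"}},"required":["moves"]}

```bash
ls; mkdir -p pics
python3 - <<'E'
from bench import robot, optics, job
import cv2
print(robot.get_obs())
for n in ("scene","top"):
    im=optics.snapshot(n); cv2.imwrite(f"pics/{n}0.png",im[:,:,::-1]); print(n,optics.get_calibration(n))
E
```

```text
pics
{'time': 0.0, 'joint_positions': array([-1.26609735e+00,  8.79399195e-02,  1.37224088e+00, -5.81251310e-05,
        1.68363032e+00, -1.03088518e-01]), 'qvel': array([-3.56721631e-04,  6.02113905e-04,  1.66208982e-04, -5.31924028e-05,
        1.16622584e-03,  2.74690710e-04]), 'joint_torque': array([ 4.47097264e-04, -3.40178490e+01, -3.02432585e+01,  7.18663540e-02,
        3.29918484e-02, -1.96883484e-04]), 'tool_pos': array([ 0.2179423 , -0.50439898,  0.2183192 ]), 'ee_rot': array([-3.13938002e+00, -1.70830557e-04,  4.07780821e-01]), 'wrist_force': array([-0.13583974, -0.45535047,  0.29802043]), 'wrist_torque': array([ 0.01488082,  0.02096035, -0.03945834]), 'width': 0.0939695458668036}
scene {'fx': 591.9266087896882, 'fy': 591.9266087896882, 'cx': 315.31486716968556, 'cy': 237.98893319283994, 'k1': 0.04779894597623215, 'rvec': array([ 2.19291461,  0.52322229, -0.28563265]), 'tvec': array([-0.51504952, -0.06038707,  1.60079146])}
top {'fx': 532.4518636434581, 'fy': 532.4518636434581, 'cx': 319.2599916710287, 'cy': 246.61642629754107, 'k1': -0.12824867320314026, 'rvec': array([ 2.1704627 , -2.21243039,  0.03188308]), 'tvec': array([0.04160516, 0.5629013 , 1.62813524])}
```

View pics/scene0.png

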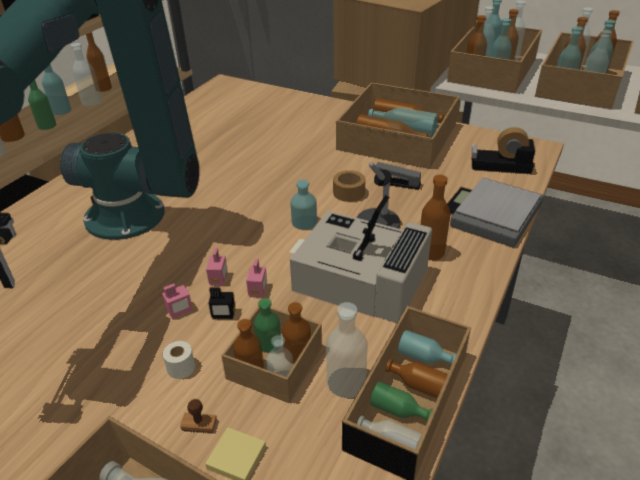

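View pics/top0.png

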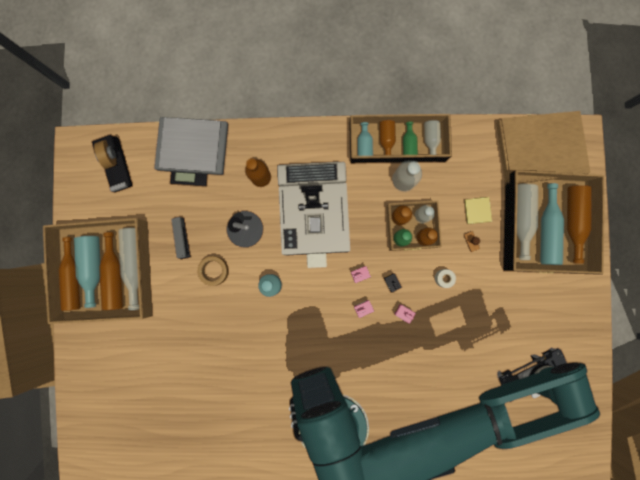

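The top view shows the black cartridge at about (393,283), pink look-alikes at (360,273), (364,309) and (405,314), and the white ticket roll at (446,279). The printer is at (314,210) and the roll stand at (243,228). I'll enlarge these.

```bash
cat > h.py <<'E'
import numpy as np, cv2
from bench import robot, optics, job
from scipy.spatial.transform import Rotation as R
C={n:optics.get_calibration(n) for n in("scene","top")}
def proj(n,P):
    c=C[n];P=np.atleast_2d(P)@R.from_rotvec(c['rvec']).as_matrix().T+c['tvec']
    s=P[:,:2]/P[:,2:];s=s*(1+c['k1']*(s**2).sum(1,keepdims=True))
    return s*[c['fx'],c['fy']]+[c['cx'],c['cy']]
def ray(n,uv):
    c=C[n];d=(np.array(uv,float)-[c['cx'],c['cy']])/[c['fx'],c['fy']];s=d.copy()
    for _ in range(20): s=d/(1+c['k1']*(s@s))
    M=R.from_rotvec(c['rvec']).as_matrix();return -M.T@c['tvec'],M.T@np.array([*s,1.])
def onz(n,uv,z):
    o,d=ray(n,uv);return o+d*(z-o[2])/d[2]
def tri(a,b):
    o1,d1=ray("scene",a);o2,d2=ray("top",b)
    t=np.linalg.lstsq(np.stack([d1,-d2],1),o2-o1,rcond=None)[0]
    p,q=o1+t[0]*d1,o2+t[1]*d2;return (p+q)/2,np.linalg.norm(p-q)
def crop(n,src,u0,v0,u1,v1,k,out):
    im=cv2.imread(src)[v0:v1,u0:u1];cv2.imwrite(out,cv2.resize(im,None,fx=k,fy=k,interpolation=cv2.INTER_CUBIC))
E
python3 - <<'E'
from h import *
crop(0,'pics/top0.png',220,150,480,330,3,'pics/c1.png')
crop(0,'pics/scene0.png',140,150,460,390,2.5,'pics/c2.png')
E
```

```text
(no output)
```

View pics/c1.png

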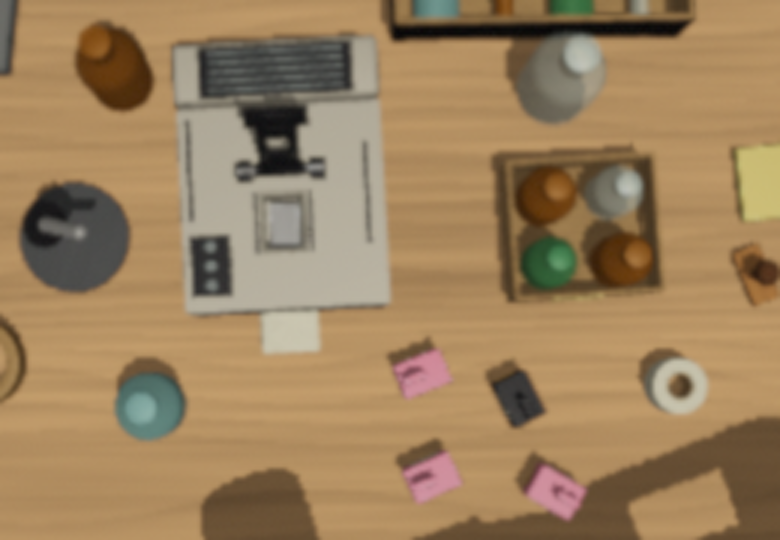

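View pics/c2.png

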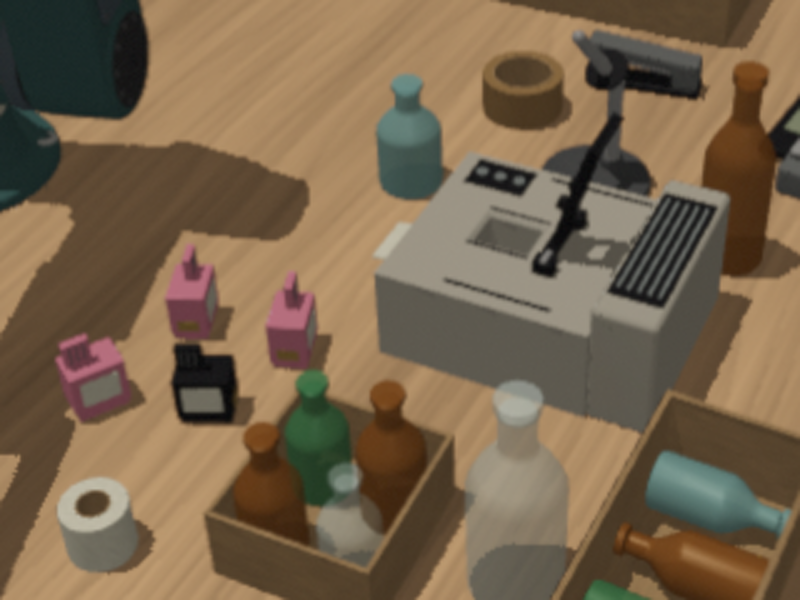

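Run:
```python
from h import *
crop(0,'pics/top0.png',270,155,360,275,5,'pics/c3.png')
crop(0,'pics/top0.png',340,255,470,335,6,'pics/c4.png')
crop(0,'pics/scene0.png',330,150,440,270,5,'pics/c5.png')
crop(0,'pics/scene0.png',150,240,290,390,4,'pics/c6.png')
crop(0,'pics/top0.png',215,195,285,255,8,'pics/c7.png')
```

```text
(no output)
```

View pics/c3.png

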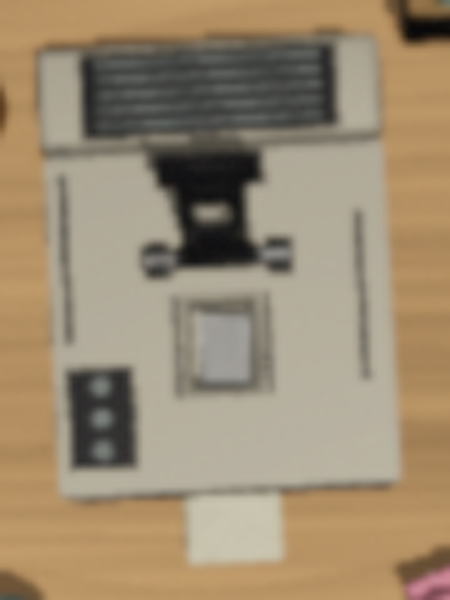

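View pics/c4.png

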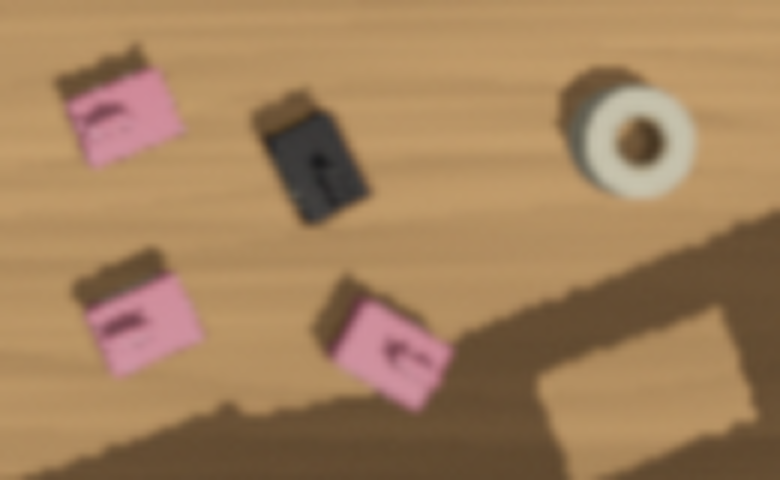

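View pics/c5.png

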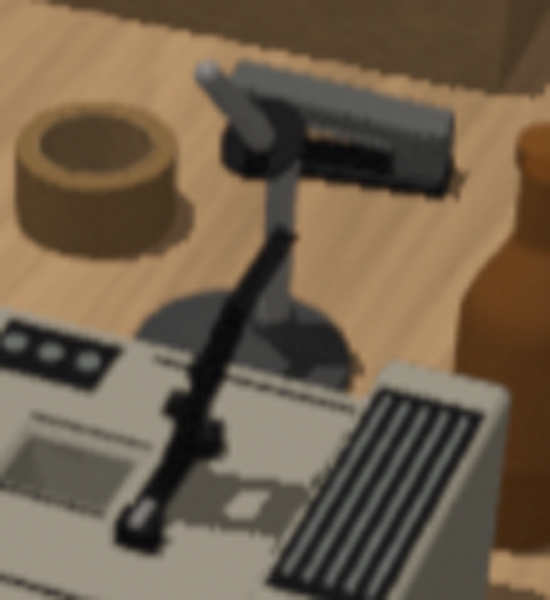

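View pics/c6.png

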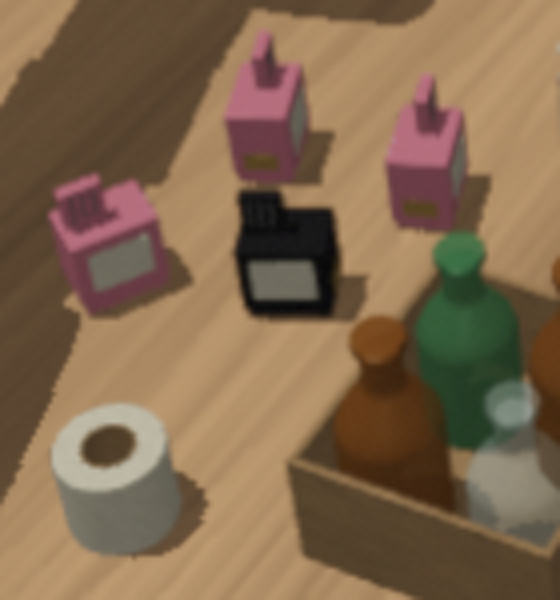

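View pics/c7.png

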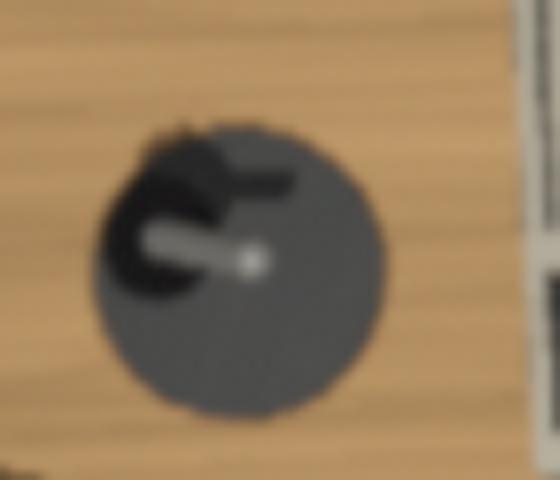

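In the enlarged crops the black cartridge, centre (393,283) top and (221,305) scene, has a white label and a grip fin at the end nearer the robot. The three similar blocks are pink, so they are out. The white roll at (446,279) top is the ticket roll; the brown tape at (212,269) is not. Next I'll measure poses.

Run:
```python
from h import *
o,_=ray("top",(320,240));print("topcam",o.round(3)); o,_=ray("scene",(320,240));print("scenecam",o.round(3))
im=cv2.imread('pics/top0.png');hsv=cv2.cvtColor(im,cv2.COLOR_BGR2HSV)
def comp(mask,u0,v0,u1,v1):
    m=np.zeros_like(mask);m[v0:v1,u0:u1]=mask[v0:v1,u0:u1]
    cs,_=cv2.findContours(m,cv2.RETR_EXTERNAL,cv2.CHAIN_APPROX_NONE);return max(cs,key=cv2.contourArea)
# cartridge
g=((hsv[:,:,2]<75)&(hsv[:,:,1]<90)).astype(np.uint8)*255
c=comp(g,375,265,410,300);r=cv2.minAreaRect(c);print("cart",r,cv2.contourArea(c))
b=cv2.boxPoints(r);print(b.round(1));W=np.array([onz("top",p,.052) for p in b]);print(W.round(4), np.linalg.norm(W[0]-W[1]),np.linalg.norm(W[1]-W[2]))
print("ctr",onz("top",r[0],.052))
# roll
w=((hsv[:,:,2]>150)&(hsv[:,:,1]<60)).astype(np.uint8)*255
c=comp(w,430,260,465,300);e=cv2.fitEllipse(c);print("roll",e,onz("top",e[0],.05), e[1])
# stand base
s=((hsv[:,:,2]<110)&(hsv[:,:,1]<60)).astype(np.uint8)*255
c=comp(s,220,200,268,255);e=cv2.minEnclosingCircle(c);print("base",e,onz("top",e[0],.01))
# printer outline
p=((hsv[:,:,1]<70)&(hsv[:,:,2]>100)).astype(np.uint8)*255
c=comp(p,272,155,358,262);print(cv2.approxPolyDP(c,3,True)[:,0].tolist())
# crop-picked points: front corners deck
P=lambda x,y:(270+x/5,155+y/5)
for n,uv,z in[("FL",P(62,498),.095),("FR",P(400,484),.095),("BL",P(38,50),.125),("BR",P(379,36),.125),("hinL",P(45,153),.125),("hinR",P(382,136),.125),("bayc",P(224,344),.095)]:print(n,onz("top",uv,z).round(4))
# arm tip
Q=lambda x,y:(215+x/8,195+y/8);S=lambda x,y:(330+x/5,150+y/5)
print("tip",tri(S(207,72),Q(252,261)))
```

```text
topcam [0.491 0.007 1.652]
scenecam [ 1.074 -0.9    0.932]
cart ((392.1000671386719, 282.2000427246094), (14.758047103881836, 10.733125686645508), 63.43495178222656) 139.0
[[384.  278. ]
 [393.6 273.2]
 [400.2 286.4]
 [390.6 291.2]]
[[ 0.4638 -0.1623  0.052 ]
 [ 0.4776 -0.1915  0.052 ]
 [ 0.4376 -0.2105  0.052 ]
 [ 0.4238 -0.1813  0.052 ]] 0.03231434911927363 0.044280941001211015
ctr [ 0.45068981 -0.18638008  0.052     ]
roll ((446.1549377441406, 278.3166198730469), (17.083192825317383, 17.506277084350586), 12.537012100219727) [ 0.45878215 -0.35065751  0.05      ] (17.083192825317383, 17.506277084350586)
base ((244.39669799804688, 228.6487579345703), 17.721534729003906) [0.6241195  0.26238013 0.01      ]
[[343, 162], [307, 164], [337, 164], [336, 180], [314, 181], [322, 185], [322, 207], [310, 209], [298, 205], [305, 204], [298, 184], [307, 182], [287, 183], [286, 165], [278, 165], [283, 254], [305, 253], [307, 261], [325, 261], [326, 252], [349, 250]]
FL [0.5386 0.138  0.095 ]
FR [ 0.543 -0.06   0.095]
BL [0.7983 0.1457 0.125 ]
BR [ 0.802  -0.0524  0.125 ]
hinL [0.7377 0.1424 0.125 ]
hinR [ 0.7434 -0.0528  0.125 ]
bayc [0.6272 0.0414 0.095 ]
tip (array([0.61418044, 0.22910527, 0.1934898 ]), np.float64(0.005076385105073471))
```

```bash
cat > pr.py <<'E'
from h import *
im=cv2.imread('pics/top0.png').astype(float)
sat=cv2.GaussianBlur((im[:,:,2]-im[:,:,0]),(1,3),0)  # R-B : wood high, grey low
def cross(prof,xs,t):
    k=np.where((prof[:-1]-t)*(prof[1:]-t)<=0)[0]
    if len(k)==0:return None
    k=k[0];return xs[k]+(t-prof[k])/(prof[k+1]-prof[k])*(xs[k+1]-xs[k])
L=[];Rr=[];F=[]
for v in range(192,245,2):
    xs=np.arange(272,285);c=cross(sat[v,272:285],xs,45); L.append(onz("top",(c,v),.095)[:2]) if c else 0
    xs=np.arange(355,340,-1);c=cross(sat[v,355:340:-1],xs,45); Rr.append(onz("top",(c,v),.095)[:2]) if c else 0
L=np.array(L);Rr=np.array(Rr)
for n,A in(("L",L),("R",Rr)):
    k=np.polyfit(A[:,0],A[:,1],1);print(n,len(A),"slope",k[0].round(4),"y at .627:",np.polyval(k,.627).round(4),"resid",np.std(A[:,1]-np.polyval(k,A[:,0])).round(4))
# front edge: brightness drop grey deck -> dark front
g=im.sum(2)/3
for u in list(range(288,304,3))+list(range(328,346,3)):
    print(u,g[244:258,u].round().astype(int).tolist(),sat[244:258,u].round().astype(int).tolist())
E
python3 pr.py
python3 - <<'E'
from h import *
crop(0,'pics/scene0.png',285,205,375,275,8,'pics/c8.png')
E
```

```text
L 27 slope 0.0325 y at .627: 0.1434 resid 0.0003
R 27 slope 0.0371 y at .627: -0.0564 resid 0.0003
288 [75, 81, 69, 60, 102, 156, 170, 172, 172, 163, 128, 111, 129, 137] [1, 1, 1, 4, 12, 20, 23, 23, 23, 24, 31, 51, 72, 80]
291 [109, 113, 100, 79, 109, 157, 170, 172, 172, 162, 127, 120, 133, 137] [1, 1, 1, 6, 14, 21, 23, 23, 23, 24, 35, 57, 74, 80]
294 [49, 51, 51, 63, 110, 158, 171, 172, 170, 152, 123, 131, 137, 138] [2, 3, 4, 8, 15, 21, 23, 23, 22, 25, 40, 64, 78, 82]
297 [126, 126, 125, 127, 142, 164, 172, 173, 168, 143, 112, 130, 138, 138] [18, 18, 18, 19, 20, 22, 22, 22, 22, 26, 43, 67, 80, 81]
300 [172, 172, 172, 173, 173, 173, 173, 173, 167, 139, 109, 129, 137, 138] [24, 24, 23, 22, 22, 22, 22, 22, 22, 27, 44, 68, 80, 81]
303 [173, 172, 173, 173, 173, 173, 173, 173, 165, 129, 104, 128, 137, 138] [24, 24, 22, 22, 22, 23, 23, 22, 22, 27, 47, 70, 80, 82]
328 [174, 174, 174, 174, 175, 174, 174, 166, 127, 114, 132, 139, 138, 139] [23, 22, 23, 23, 23, 23, 23, 23, 33, 55, 74, 80, 81, 82]
331 [174, 174, 175, 175, 175, 174, 172, 156, 120, 120, 135, 139, 138, 139] [23, 23, 23, 24, 24, 23, 23, 24, 35, 58, 76, 80, 81, 82]
334 [174, 175, 174, 175, 175, 175, 171, 151, 116, 126, 137, 139, 138, 139] [23, 24, 23, 23, 23, 23, 23, 26, 40, 65, 79, 81, 81, 82]
337 [175, 175, 175, 175, 175, 175, 169, 144, 112, 126, 138, 139, 137, 140] [24, 23, 23, 23, 24, 24, 23, 26, 42, 66, 79, 81, 81, 82]
340 [175, 175, 175, 175, 175, 175, 168, 136, 108, 126, 138, 140, 138, 140] [24, 24, 24, 23, 23, 23, 22, 27, 44, 68, 80, 82, 82, 82]
343 [175, 175, 175, 175, 176, 175, 167, 136, 114, 128, 138, 140, 140, 141] [24, 24, 23, 23, 22, 23, 23, 29, 47, 69, 80, 82, 82, 83]
```

View pics/c8.png

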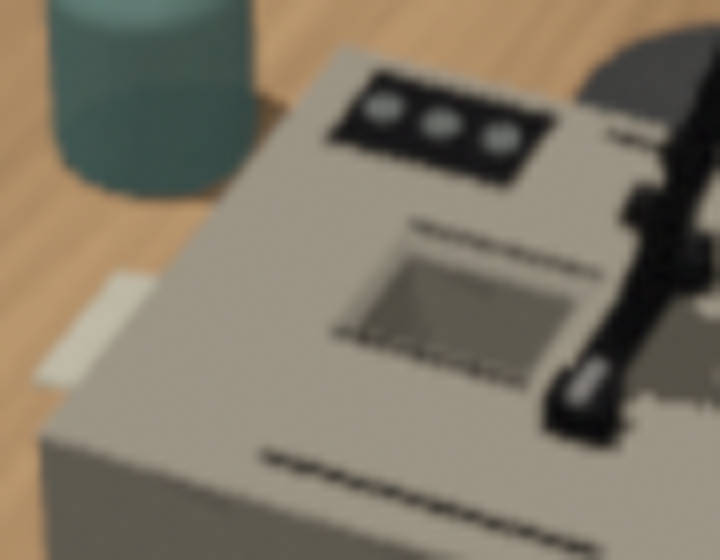

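Run:
```python
from h import *
A=onz("top",(300,253),.095);B=onz("top",(340,251),.095);print(A,B,"yaw",-(B[0]-A[0])/(B[1]-A[1]) )
def cc(x,y,u0,v0,k):return (u0+(x+.5)/k-.5,v0+(y+.5)/k-.5)
for xy in[(42,434),(345,50)]:print("scene front corner",onz("scene",cc(*xy,285,205,8),.095).round(4))
# predicted
yaw=.03
for ox in(.626,.628):
  bc=np.array([ox,.0432]);ex=np.array([np.cos(yaw),np.sin(yaw)]);ey=np.array([-ex[1],ex[0]])
  for s in(-1,1):print(ox,s,bc-.085*ex+s*.1*ey)
# bay mouth corners (outer chamfer 61x47) in scene
for xy in[(415,228),(600,272),(525,385),(335,332)]:print("bay",onz("scene",cc(*xy,285,205,8),.095).round(4))
for xy in [(180,298),(268,295),(182,393),(272,390)]:print("bay top",onz("top",cc(*xy,270,155,5),.095).round(4))
# cartridge in scene: block top corners
for xy in[(237,233),(262,205),(332,210),(333,248),(240,250)]:print("cart scene",onz("scene",cc(*xy,150,240,4),.052).round(4))
for xy in [(240,193),(282,195)]:print("fin top scene",onz("scene",cc(*xy,150,240,4),.078).round(4))
for xy in [(268,145),(325,110),(372,192),(315,225)]:print("cart top",onz("top",cc(*xy,340,255,6),.052).round(4))
for xy in [(318,157),(337,207)]:print("fin top",onz("top",cc(*xy,340,255,6),.078).round(4))
# roll scene
i=cv2.imread('pics/scene0.png')
for xy in[(112,445)]:print("roll scene",onz("scene",cc(*xy,150,240,4),.05).round(4))
```

```text
[0.54232972 0.08633737 0.095     ] [ 0.54592057 -0.03081713  0.095     ] yaw 0.030650537515514737
scene front corner [ 0.5504 -0.0575  0.095 ]
scene front corner [0.5447 0.1392 0.095 ]
0.626 -1 [ 0.5440378  -0.05930462]
0.626 1 [0.5380387  0.14060539]
0.628 -1 [ 0.5460378  -0.05930462]
0.628 1 [0.5400387  0.14060539]
bay [0.6021 0.0694 0.095 ]
bay [0.6583 0.0739 0.095 ]
bay [0.6603 0.019  0.095 ]
bay [0.6027 0.0169 0.095 ]
bay top [0.656  0.0679 0.095 ]
bay top [0.6567 0.0162 0.095 ]
bay top [0.6001 0.0677 0.095 ]
bay top [0.6008 0.0149 0.095 ]
cart scene [ 0.431  -0.2023  0.052 ]
cart scene [ 0.4305 -0.1785  0.052 ]
cart scene [ 0.4669 -0.1651  0.052 ]
cart scene [ 0.4837 -0.1893  0.052 ]
cart scene [ 0.4401 -0.2122  0.052 ]
fin top scene [ 0.4336 -0.1973  0.078 ]
fin top scene [ 0.4546 -0.1888  0.078 ]
cart top [ 0.4615 -0.163   0.052 ]
cart top [ 0.4784 -0.192   0.052 ]
cart top [ 0.4369 -0.2146  0.052 ]
cart top [ 0.4211 -0.1857  0.052 ]
fin top [ 0.4556 -0.1848  0.078 ]
fin top [ 0.4308 -0.1936  0.078 ]
roll scene [ 0.4617 -0.3487  0.05  ]
```

```bash
cat >> h.py <<'E'
def rel(p,rot):
    """rot: Rotation target"""
    s=robot.get_obs();R0=R.from_euler('xyz',s['ee_rot'])
    d=R0.inv().apply(np.array(p)-s['tool_pos'])*100;w=(R0.inv()*rot).as_rotvec()
    print("t",s['time'].__round__(2),"pos",s['tool_pos'].round(4),"eul",s['ee_rot'].round(3),"F",s['wrist_force'].round(1),"w",round(s['width'],4))
    print("shift cm",d.round(2),"turn",w.round(3))
def down(yaw):return R.from_euler('xyz',[np.pi,0,yaw])
E
python3 -c "
from h import *
rel([.442,-.192,.16],down(.48))"
```

```text
t 0.1 pos [ 0.218  -0.5044  0.2184] eul [-3.14  -0.     0.408] F [ 0.1 -0.7  0.3] w 0.0941
shift cm [ 32.95 -19.79   5.89] turn [-0.002 -0.    -0.072]
```

Request:
apply_moves([
  [[5,-3,0.8],[0,0,-0.01],0.45],
  [[9,-5.4,1.6],[0,0,-0.02],0.45],
  [[13,-7.8,2.4],[0,0,-0.03],0.45],
  [[17,-10.2,3.0],[0,0,-0.04],0.45],
  [[21,-12.6,3.8],[0,0,-0.05],0.45],
  [[25,-15,4.6],[0,0,-0.06],0.45],
  [[29,-17.4,5.4],[0,0,-0.072],0.45],
  [[32.95,-19.8,5.9],[0,0,-0.072],0.45],
  [[32.95,-19.8,5.9],[0,0,-0.072],0.45],
  [[32.95,-19.8,5.9],[0,0,-0.072],0.45],
])

```text
time: 0.93
tool_pos: [0.4435, -0.1878, 0.159]
ee_rot: [-3.138, -0.001, 0.485]
wrist_force: [0.5, 0.1, -0.0]
width: 0.0424
```

```bash
python3 -c "
from h import *
for n in('scene','top'):cv2.imwrite(f'pics/{n}1.png',optics.snapshot(n)[:,:,::-1])
rel([.442,-.192,.068],down(.48))
crop(0,'pics/scene1.png',160,180,310,330,4,'pics/d1.png');crop(0,'pics/top1.png',340,230,460,330,5,'pics/d2.png')"
```

```text
t 1.03 pos [ 0.4426 -0.1899  0.1593] eul [-3.139e+00  1.000e-03  4.850e-01] F [-1.1 -1.1  0.5] w 0.0423
shift cm [-0.14  0.18  9.13] turn [-0.002  0.001  0.005]
```

View pics/d1.png

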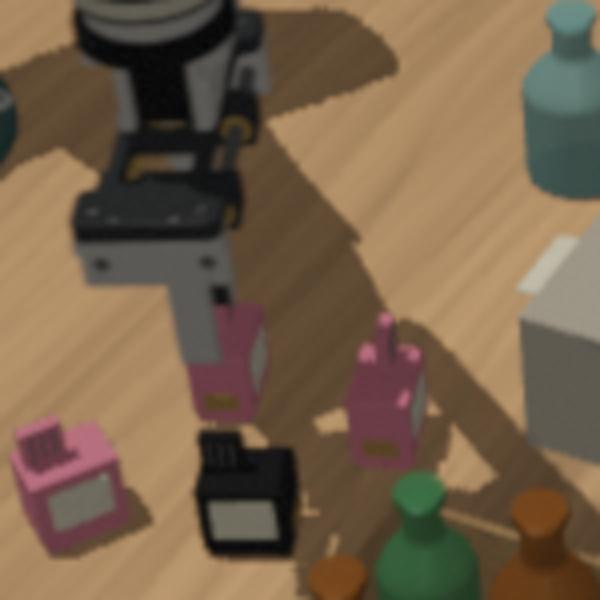

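View pics/top1.png

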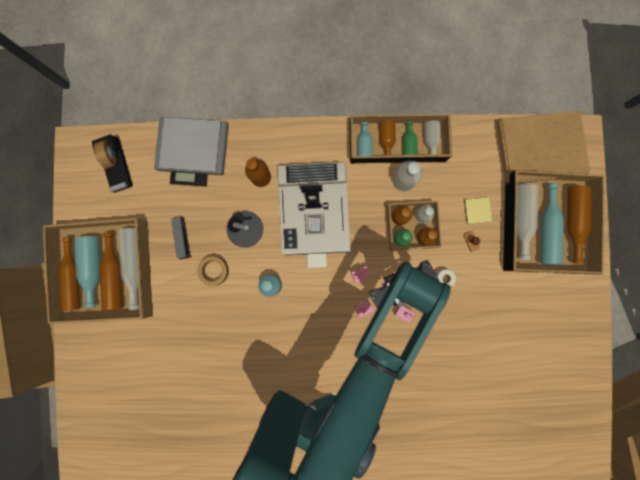

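The scene view shows the near fingertip at about (210,268), above and in line with the black fin at (215,292). Pink ones are clear. Descending.

Request:
apply_moves([
  [[-0.1,0.1,1.5],[0,0,0],0.45],
  [[-0.1,0.2,3],[0,0,0],0.45],
  [[-0.1,0.2,4.5],[0,0,0],0.45],
  [[-0.1,0.2,6],[0,0,0],0.45],
  [[-0.1,0.2,7.5],[0,0,0],0.45],
  [[-0.1,0.2,8.4],[0,0,0],0.45],
  [[-0.1,0.2,9.0],[0,0,0],0.45],
  [[-0.1,0.2,9.0],[0,0,0],0.45],
  [[-0.1,0.2,9.0],[0,0,0],0.45],
  [[-0.1,0.2,9.0],[0,0,0],0.45],
])

```text
time: 1.87
tool_pos: [0.4426, -0.1954, 0.0715]
ee_rot: [3.14, -0.001, 0.479]
wrist_force: [-0.4, -1.1, -1.3]
width: 0.0425
```

```bash
python3 -c "
from h import *
for n in('scene',):cv2.imwrite(f'pics/{n}2.png',optics.snapshot(n)[:,:,::-1])
rel([.442,-.192,.069],down(.48))
crop(0,'pics/scene2.png',160,220,280,330,5,'pics/d1.png')"
```

```text
t 1.92 pos [ 0.4427 -0.1953  0.0716] eul [ 3.14e+00 -1.00e-03  4.80e-01] F [ 0.3  0.1 -0.7] w 0.0425
shift cm [ 0.09 -0.33  0.26] turn [ 0.002 -0.001 -0.   ]
```

View pics/d1.png

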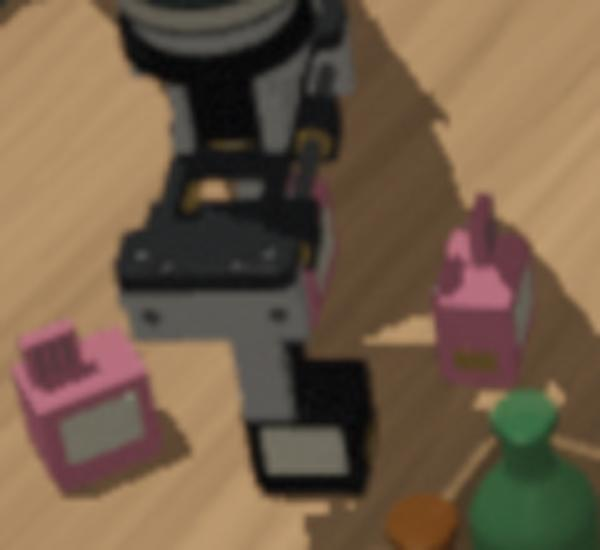

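The near finger, tip at about (214,303), covers the fin above the label. I'll lower a touch and close.

Request:
apply_moves([
  [[0.0,-0.25,0.2],[0,0,0],0.4],
  [[0.0,-0.25,0.25],[0,0,0],0.4],
  [[0.0,-0.25,0.25],[0,0,0],0.2],
  [[0.0,-0.25,0.25],[0,0,0],0],
  [[0.0,-0.25,0.25],[0,0,0],0],
  [[0.0,-0.25,0.25],[0,0,0],0],
  [[0.0,-0.25,0.25],[0,0,0],0],
  [[0.0,-0.25,0.25],[0,0,0],0],
  [[0.0,-0.25,0.25],[0,0,0],0],
  [[0.0,-0.25,0.25],[0,0,0],0],
])

```text
time: 2.75
tool_pos: [0.441, -0.1925, 0.068]
ee_rot: [3.142, -0.0, 0.48]
wrist_force: [0.6, 0.4, -0.5]
width: 0.0078
```

Request:
apply_moves([
  [[0,0,-1],[0,0,0],0],
  [[0,0,-3],[0,0,0],0],
  [[0,0,-5],[0,0,0],0],
  [[0,0,-7],[0,0,0],0],
  [[0,0,-9],[0,0,0],0],
  [[0,0,-11],[0,0,0],0],
  [[0,0,-13],[0,0,0],0],
  [[0,0,-15],[0,0,0],0],
  [[0,0,-15],[0,0,0],0],
  [[0,0,-15],[0,0,0],0],
])

```text
time: 3.58
tool_pos: [0.4415, -0.1928, 0.2193]
ee_rot: [3.139, -0.002, 0.48]
wrist_force: [-0.1, 0.2, -2.1]
width: 0.0075
```

```bash
python3 -c "
from h import *
rel([.620,.0432,.20],down(.031))"
```

```text
t 3.58 pos [ 0.4415 -0.1928  0.2193] eul [ 3.139e+00 -2.000e-03  4.800e-01] F [-0.1  0.2 -2.1] w 0.0075
shift cm [ 26.73 -12.7    1.93] turn [ 0.002 -0.002  0.449]
```

Request:
apply_moves([
  [[3,-1.4,0],[0,0,0.06],0],
  [[6,-2.8,0],[0,0,0.12],0],
  [[9,-4.3,0],[0,0,0.18],0],
  [[12,-5.7,0],[0,0,0.24],0],
  [[15,-7.1,0],[0,0,0.3],0],
  [[18,-8.5,0],[0,0,0.36],0],
  [[21,-10,0],[0,0,0.42],0],
  [[24,-11.4,0.5],[0,0,0.449],0],
  [[26.7,-12.7,1.0],[0,0,0.449],0],
  [[26.7,-12.7,1.0],[0,0,0.449],0],
])

```text
time: 4.42
tool_pos: [0.6196, 0.0481, 0.2028]
ee_rot: [-3.139, 0.006, 0.036]
wrist_force: [-1.2, 1.0, -1.8]
width: 0.0079
```

```bash
python3 -c "
from h import *
for n in('scene','top'):cv2.imwrite(f'pics/{n}3.png',optics.snapshot(n)[:,:,::-1])
rel([.620,.0432,.18],down(.031))
crop(0,'pics/scene3.png',280,130,400,270,5,'pics/d1.png')
crop(0,'pics/top3.png',270,150,360,270,6,'pics/d2.png')"
```

```text
t 4.52 pos [0.6182 0.0443 0.2046] eul [3.141 0.006 0.033] F [-0.2 -0.2 -0.3] w 0.0077
shift cm [0.19 0.11 2.46] turn [0.    0.006 0.002]
```

View pics/d1.png

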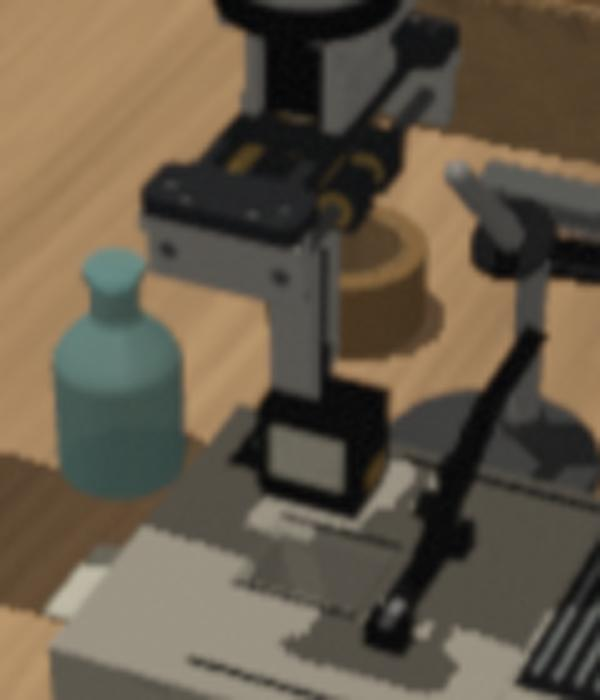

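View pics/d2.png

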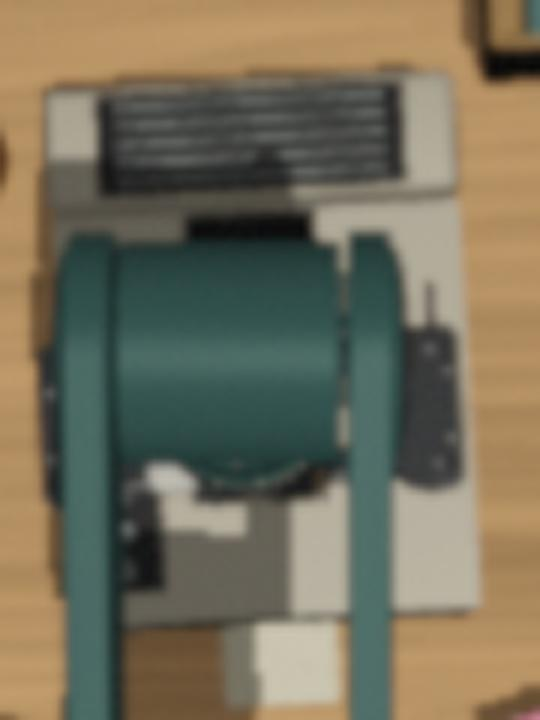

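Request:
apply_moves([
  [[0.2,0.1,1],[0,0,0],0],
  [[0.2,0.1,2],[0,0,0],0],
  [[0.2,0.1,3],[0,0,0],0],
  [[0.2,0.1,3.2],[0,0,0],0],
  [[0.2,0.1,3.2],[0,0,0],0],
  [[0.2,0.1,3.2],[0,0,0],0],
  [[0.2,0.1,3.2],[0,0,0],0],
  [[0.2,0.1,3.2],[0,0,0],0],
  [[0.2,0.1,3.2],[0,0,0],0],
  [[0.2,0.1,3.2],[0,0,0],0],
])

```text
time: 5.35
tool_pos: [0.6214, 0.0425, 0.1766]
ee_rot: [3.141, -0.001, 0.031]
wrist_force: [0.3, 0.3, -1.3]
width: 0.0079
```

```bash
python3 -c "
from h import *
for n in('scene',):cv2.imwrite(f'pics/{n}4.png',optics.snapshot(n)[:,:,::-1])
rel([.620,.0432,.17],down(.031))
crop(0,'pics/scene4.png',310,190,375,265,9,'pics/d1.png')
crop(0,'pics/scene0.png',310,190,375,265,9,'pics/d2.png')"
```

```text
t 5.4 pos [0.6214 0.0425 0.1764] eul [ 3.141e+00 -1.000e-03  3.100e-02] F [-0.1 -0.4 -1.1] w 0.0078
shift cm [-0.14 -0.07  0.64] turn [ 0.    -0.001 -0.   ]
```

View pics/d1.png

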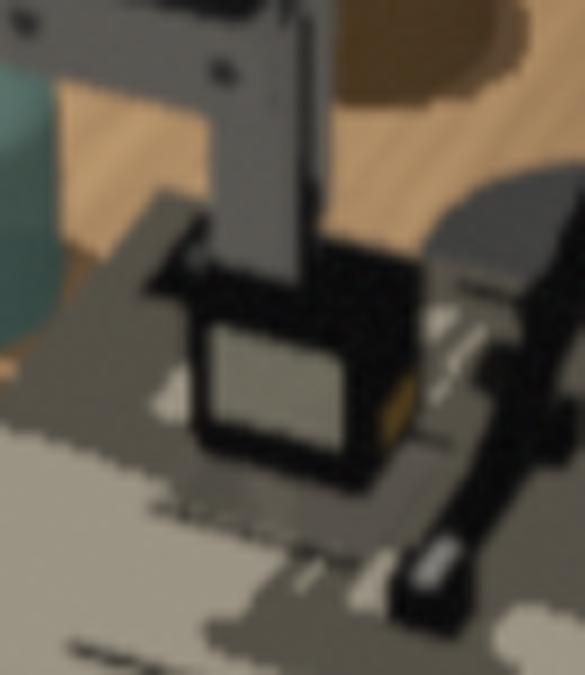

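View pics/d2.png

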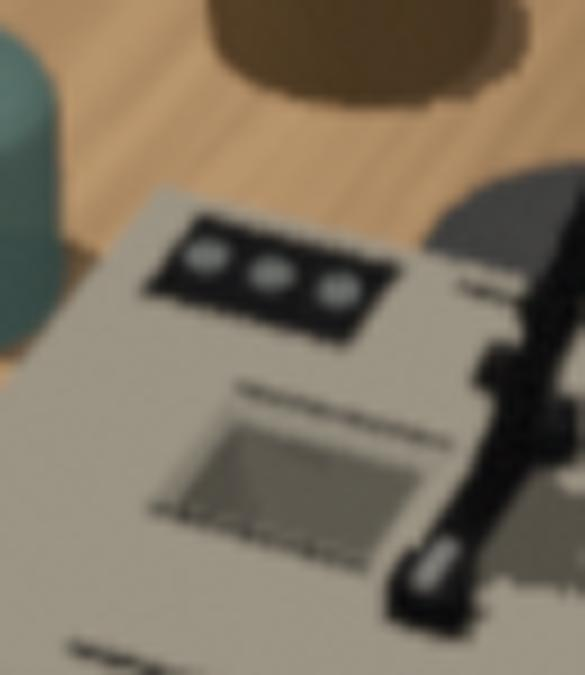

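Run:
```python
from h import *
im=cv2.imread('pics/scene4.png')[190:265,310:375].astype(float)
im=np.clip(im*3.5,0,255).astype(np.uint8)
im=cv2.resize(im,None,fx=9,fy=9,interpolation=cv2.INTER_CUBIC)
# overlay predicted cart edges using measured TCP
s=robot.get_obs();p=s['tool_pos'];y=s['ee_rot'][2]
ex=np.array([np.cos(y),np.sin(y),0]);ey=np.array([-ex[1],ex[0],0]);u0=p[2]-.068
c=np.array([p[0],p[1],u0])+.010*ex
def pt(a,b,z):
    q=proj("scene",c+a*ex+b*ey+np.array([0,0,z]))[0];return ((q[0]-310+.5)*9-.5,(q[1]-190+.5)*9-.5)
for a,b,z in[(-.025,-.018,.052),(.025,-.018,.052),(.025,.018,.052),(-.025,.018,.052),(-.025,-.018,.006),(.025,-.018,.006),(.025,.018,.006),(.023,-.016,0),(-.023,-.016,0)]:
    q=pt(a,b,z);print((a,b,z),np.round(q,0));cv2.circle(im,(int(q[0]),int(q[1])),3,(0,0,255),-1)
cv2.imwrite('pics/d3.png',im)
```

```text
(-0.025, -0.018, 0.052) [178. 287.]
(0.025, -0.018, 0.052) [368. 338.]
(0.025, 0.018, 0.052) [426. 256.]
(-0.025, 0.018, 0.052) [239. 207.]
(-0.025, -0.018, 0.006) [179. 436.]
(0.025, -0.018, 0.006) [366. 488.]
(0.025, 0.018, 0.006) [422. 405.]
(0.023, -0.016, 0) [361. 500.]
(-0.023, -0.016, 0) [190. 453.]
```

View pics/d3.png

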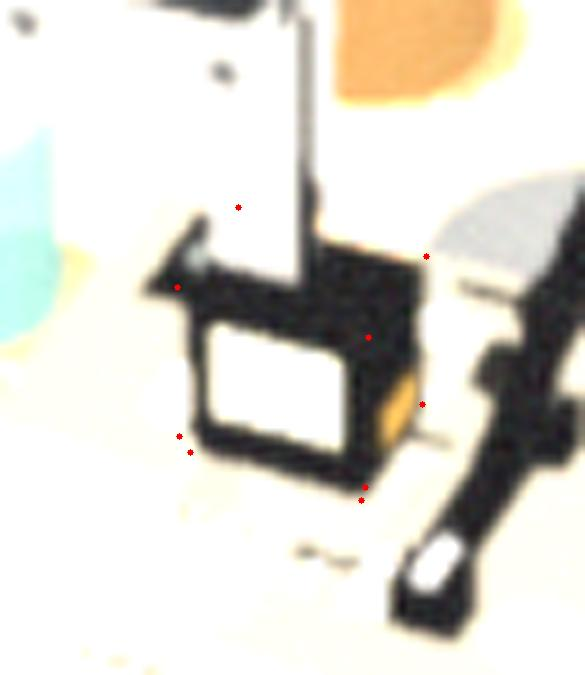

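The scene view shows the cartridge just above the bay, bottom right corner at (350,245), fin to the printer's front, about 1 mm forward in x and 1-2 mm short in y. I'll correct and start lowering, watching force.

Request:
apply_moves([
  [[-0.13,-0.15,0.2],[0,0,0],0],
  [[-0.13,-0.15,0.4],[0,0,0],0],
  [[-0.13,-0.15,0.7],[0,0,0],0],
  [[-0.13,-0.15,1.0],[0,0,0],0],
  [[-0.13,-0.15,1.3],[0,0,0],0],
  [[-0.13,-0.15,1.6],[0,0,0],0],
  [[-0.13,-0.15,1.9],[0,0,0],0],
  [[-0.13,-0.15,2.2],[0,0,0],0],
  [[-0.13,-0.15,2.4],[0,0,0],0],
  [[-0.13,-0.15,2.4],[0,0,0],0],
])

```text
time: 6.23
tool_pos: [0.6195, 0.0439, 0.1512]
ee_rot: [3.142, 0.001, 0.031]
wrist_force: [0.0, -0.6, -1.0]
width: 0.0077
```

```bash
python3 -c "
from h import *
for n in('scene',):cv2.imwrite(f'pics/{n}5.png',optics.snapshot(n)[:,:,::-1])
rel([.620,.044,.119],down(.031))
crop(0,'pics/scene5.png',310,190,375,265,9,'pics/d1.png')"
```

```text
t 6.28 pos [0.6197 0.0439 0.1516] eul [3.142e+00 1.000e-03 3.100e-02] F [ 0.1  0.1 -1.9] w 0.0079
shift cm [ 0.03 -0.01  3.26] turn [ 0.     0.001 -0.   ]
```

View pics/d1.png

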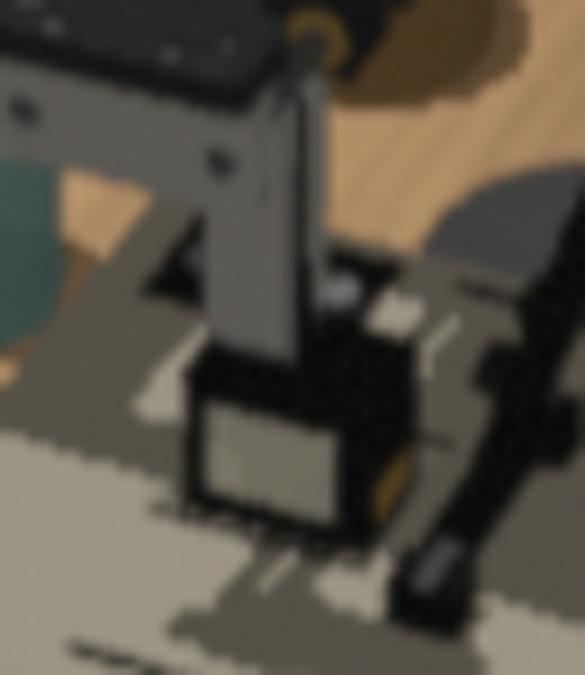

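No contact force and the cartridge is 12 mm into the well. Continuing to the ejector plate.

Request:
apply_moves([
  [[0,0,0.4],[0,0,0],0],
  [[0,0,0.8],[0,0,0],0],
  [[0,0,1.2],[0,0,0],0],
  [[0,0,1.6],[0,0,0],0],
  [[0,0,2.0],[0,0,0],0],
  [[0,0,2.4],[0,0,0],0],
  [[0,0,2.8],[0,0,0],0],
  [[0,0,3.1],[0,0,0],0],
  [[0,0,3.2],[0,0,0],0],
  [[0,0,3.2],[0,0,0],0],
])

```text
time: 7.12
tool_pos: [0.6197, 0.0439, 0.1196]
ee_rot: [3.142, 0.001, 0.031]
wrist_force: [0.4, 0.6, -1.2]
width: 0.008
```

Request:
apply_moves([
  [[0,0,0],[0,0,0],0.35],
  [[0,0,0],[0,0,0],0.35],
  [[0,0,0],[0,0,0],0.35],
  [[0,0,0],[0,0,0],0.35],
  [[0,0,-1],[0,0,0],0.35],
  [[0,0,-4],[0,0,0],0.35],
  [[0,0,-7],[0,0,0],0.35],
  [[0,0,-10],[0,0,0],0.2],
  [[0,0,-14],[0,0,0],0],
  [[0,0,-18],[0,0,0],0],
])

```text
time: 7.95
tool_pos: [0.6192, 0.044, 0.3019]
ee_rot: [3.142, 0.001, 0.031]
wrist_force: [1.0, 0.6, -0.1]
width: 0.0162
```

Run:
```python
from h import *
s=robot.get_obs();print(s['tool_pos'],s['width'])
cv2.imwrite('pics/scene6.png',optics.snapshot('scene')[:,:,::-1])
crop(0,'pics/scene6.png',310,170,400,270,7,'pics/d1.png')
H=np.array([.630,.0437])+.05*np.array([1,.031])
print("hinge",H)
for v in(150,155,185):
  for th in(1.7,1.8,1.9):
    z=.107+.128*np.sin(th)
    print(v,th,"seen x",onz("top",(270+205/5,155+v/5-.4),z)[:2].round(4),"model",(H[0]-.128*np.cos(th)).round(4))
```

```text
[0.61919119 0.04399867 0.30191581] 0.016222830070826515
hinge [0.68    0.04525]
150 1.7 seen x [0.7208 0.0466] model 0.6965
150 1.8 seen x [0.7212 0.0466] model 0.7091
150 1.9 seen x [0.7218 0.0467] model 0.7214
155 1.7 seen x [0.7181 0.0466] model 0.6965
155 1.8 seen x [0.7185 0.0467] model 0.7091
155 1.9 seen x [0.7191 0.0468] model 0.7214
185 1.7 seen x [0.7019 0.0469] model 0.6965
185 1.8 seen x [0.7022 0.047 ] model 0.7091
185 1.9 seen x [0.7028 0.0471] model 0.7214
```

View pics/d1.png

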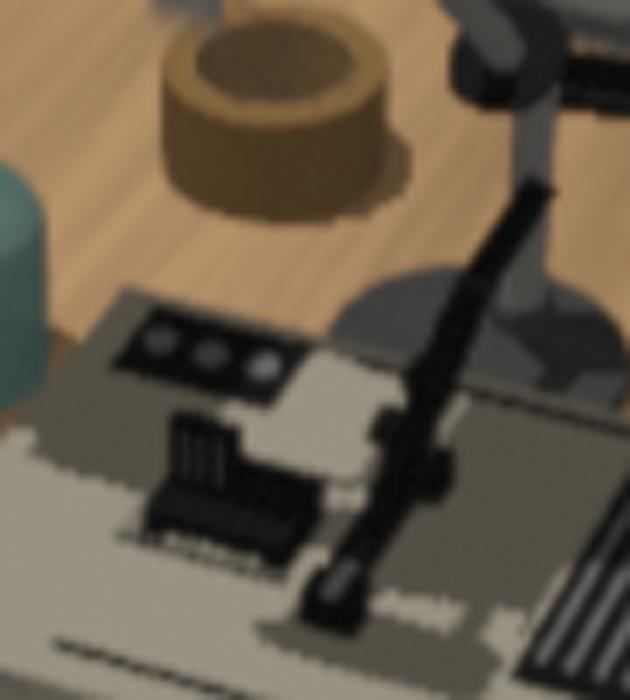

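The cartridge now sits upright in the bay, fin to the left (front) at (338,236) scene. The clamp still leans back, its tab end at about (387,197). Next I go behind the tab.

Request:
apply_moves([
  [[2,0,0],[0,0,0],0],
  [[4,0,0],[0,0,0],0],
  [[6,0,0],[0,0,0],0],
  [[8,0,0],[0,0,0],0],
  [[10,0,0],[0,0,0],0],
  [[12,0,0],[0,0,0],0],
  [[12.9,0,0],[0,0,0],0],
  [[12.9,0,0],[0,0,0],0],
  [[12.9,0,0],[0,0,0],0],
  [[12.9,0,0],[0,0,0],0],
])

```text
time: 8.83
tool_pos: [0.7484, 0.0479, 0.3007]
ee_rot: [3.141, -0.0, 0.031]
wrist_force: [-0.4, -0.6, 0.7]
width: 0.0004
```

Run:
```python
from h import *
rel([.747,.047,.222],down(.031))
cv2.imwrite('pics/scene7.png',optics.snapshot('scene')[:,:,::-1])
cv2.imwrite('pics/top7.png',optics.snapshot('top')[:,:,::-1])
crop(0,'pics/scene7.png',310,70,460,270,3.5,'pics/d1.png')
```

```text
t 8.83 pos [0.7484 0.0479 0.3007] eul [ 3.141 -0.     0.031] F [-0.4 -0.6  0.7] w 0.0004
shift cm [-0.14  0.09  7.87] turn [ 0. -0. -0.]
```

View pics/d1.png

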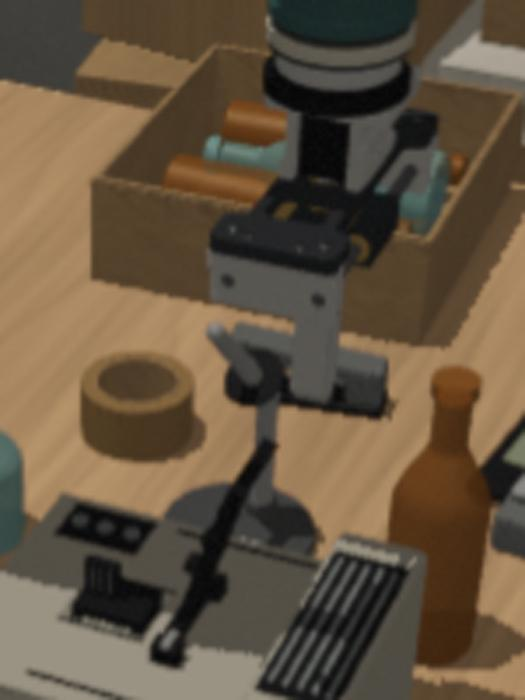

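Request:
apply_moves([
  [[0,0,1.5],[0,0,0],0],
  [[0,0,3],[0,0,0],0],
  [[0,0,4.5],[0,0,0],0],
  [[0,0,6],[0,0,0],0],
  [[0,0,7.5],[0,0,0],0],
  [[0,0,7.9],[0,0,0],0],
  [[0,0,7.9],[0,0,0],0],
  [[0,0,7.9],[0,0,0],0],
  [[0,0,7.9],[0,0,0],0],
  [[0,0,7.9],[0,0,0],0],
])

```text
time: 9.77
tool_pos: [0.7493, 0.0479, 0.223]
ee_rot: [3.141, -0.003, 0.031]
wrist_force: [-0.2, 0.3, 0.6]
width: 0.0005
```

Run:
```python
from h import *
for p in[(.72,.047,.224),(.692,.046,.230),(.652,.045,.225)]:rel(p,down(.031))
```

```text
t 9.77 pos [0.7493 0.0479 0.223 ] eul [ 3.141e+00 -3.000e-03  3.100e-02] F [-0.2  0.3  0.6] w 0.0005
shift cm [-2.93  0.   -0.11] turn [ 0.    -0.003 -0.   ]
t 9.77 pos [0.7493 0.0479 0.223 ] eul [ 3.141e+00 -3.000e-03  3.100e-02] F [-0.2  0.3  0.6] w 0.0005
shift cm [-5.73  0.02 -0.71] turn [ 0.    -0.003 -0.   ]
t 9.77 pos [0.7493 0.0479 0.223 ] eul [ 3.141e+00 -3.000e-03  3.100e-02] F [-0.2  0.3  0.6] w 0.0005
shift cm [-9.73 -0.01 -0.23] turn [ 0.    -0.003 -0.   ]
```

Request:
apply_moves([
  [[-1,0,0],[0,0,0],0],
  [[-2,0,0],[0,0,0],0],
  [[-3,0,-0.1],[0,0,0],0],
  [[-4,0,-0.3],[0,0,0],0],
  [[-5,0,-0.5],[0,0,0],0],
  [[-6,0,-0.6],[0,0,0],0],
  [[-7,0,-0.6],[0,0,0],0],
  [[-8,0,-0.5],[0,0,0],0],
  [[-9,0,-0.3],[0,0,0],0],
  [[-9.7,0,-0.2],[0,0,0],0],
])

```text
time: 10.6
tool_pos: [0.6527, 0.0448, 0.2241]
ee_rot: [3.141, -0.005, 0.031]
wrist_force: [4.5, -0.3, -1.7]
width: 0.0004
```

Run:
```python
from h import *
cv2.imwrite('pics/scene8.png',optics.snapshot('scene')[:,:,::-1])
crop(0,'pics/scene8.png',300,130,420,270,5,'pics/d1.png')
for p in[(.614,.044,.203),(.588,.043,.167),(.578,.043,.123)]:rel(p,down(.031))
```

```text
t 10.65 pos [0.6514 0.0449 0.2242] eul [ 3.141e+00 -3.000e-03  3.100e-02] F [ 0.7 -0.2  0.1] w 0.0005
shift cm [-3.75 -0.02  2.11] turn [ 0.    -0.003 -0.   ]
t 10.65 pos [0.6514 0.0449 0.2242] eul [ 3.141e+00 -3.000e-03  3.100e-02] F [ 0.7 -0.2  0.1] w 0.0005
shift cm [-6.36 -0.01  5.7 ] turn [ 0.    -0.003 -0.   ]
t 10.65 pos [0.6514 0.0449 0.2242] eul [ 3.141e+00 -3.000e-03  3.100e-02] F [ 0.7 -0.2  0.1] w 0.0005
shift cm [-7.37 -0.04 10.1 ] turn [ 0.    -0.003 -0.   ]
```

View pics/d1.png

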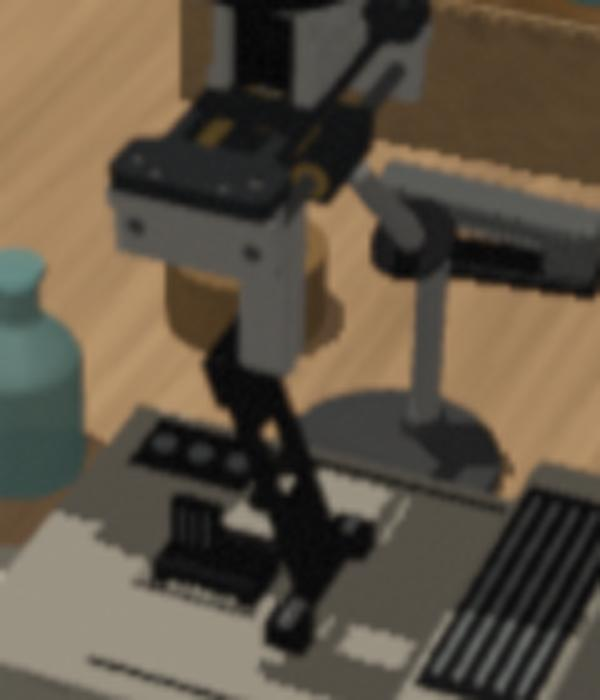

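The finger is behind the tab and the clamp is at about 1.2 rad, with the cartridge in place. Swinging on down.

Request:
apply_moves([
  [[-1.3,0,0.5],[0,0,0],0],
  [[-2.6,0,1.2],[0,0,0],0],
  [[-3.75,0,2.1],[0,0,0],0],
  [[-4.8,0,3.2],[0,0,0],0],
  [[-5.7,0,4.5],[0,0,0],0],
  [[-6.4,0,5.7],[0,0,0],0],
  [[-6.9,0,6.9],[0,0,0],0],
  [[-7.2,0,7.8],[0,0,0],0],
  [[-7.3,0,8.5],[0,0,0],0],
  [[-7.4,0,9.0],[0,0,0],0],
])

```text
time: 11.48
tool_pos: [0.5784, 0.0426, 0.1335]
ee_rot: [3.141, -0.002, 0.031]
wrist_force: [1.7, -0.7, 4.2]
width: 0.0006
```

Run:
```python
from h import *
cv2.imwrite('pics/scene9.png',optics.snapshot('scene')[:,:,::-1])
crop(0,'pics/scene9.png',280,160,400,280,5,'pics/d1.png')
for p in[(.576,.043,.123)]:rel(p,down(.031))
```

```text
t 11.53 pos [0.5782 0.0426 0.1325] eul [ 3.141e+00 -1.000e-03  3.100e-02] F [ 2.1 -0.7  3.4] w 0.0004
shift cm [-0.22 -0.05  0.95] turn [ 0.    -0.001 -0.   ]
```

View pics/d1.png

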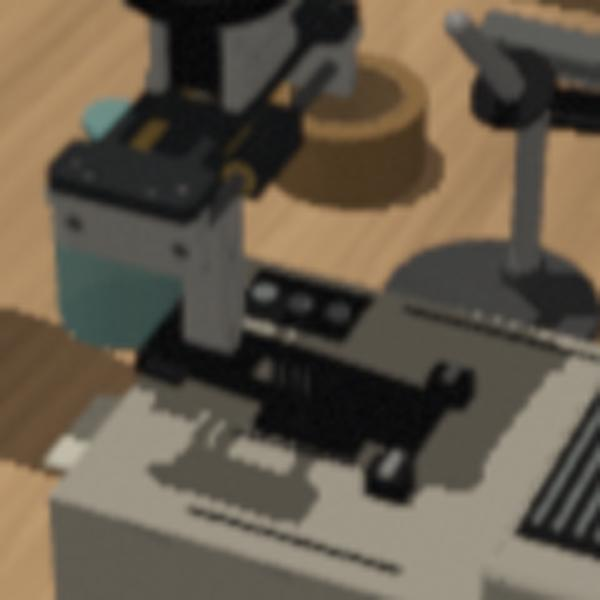

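Nearly shut, with the fin showing through the window at (338,234). I'll press home, watching force.

Request:
apply_moves([
  [[0,0,0.2],[0,0,0],0],
  [[0,0,0.4],[0,0,0],0],
  [[0,0,0.6],[0,0,0],0],
  [[0,0,0.8],[0,0,0],0],
  [[0,0,0.9],[0,0,0],0],
  [[0,0,1.0],[0,0,0],0],
  [[0,0,1.1],[0,0,0],0],
  [[0,0,1.2],[0,0,0],0],
  [[0,0,1.2],[0,0,0],0],
  [[0,0,1.2],[0,0,0],0],
])

```text
time: 12.37
tool_pos: [0.5779, 0.0426, 0.1251]
ee_rot: [3.141, -0.002, 0.031]
wrist_force: [-6.3, -0.3, 16.6]
width: 0.0003
```

Request:
apply_moves([
  [[0,0,-0.5],[0,0,0],0],
  [[0,0,-2],[0,0,0],0],
  [[0,0,-5],[0,0,0],0],
  [[0,0,-8],[0,0,0],0],
  [[-2,0,-11],[0,0,0],0],
  [[-5,0,-13],[0,0,0],0],
  [[-8,1.5,-13],[0,0,0],0],
  [[-10,4,-13],[0,0,0],0.5],
  [[-11,7,-13],[0,0,0],1],
  [[-11,10,-13],[0,0,0],1],
])

```text
time: 13.2
tool_pos: [0.4689, -0.0609, 0.2509]
ee_rot: [-3.141, 0.001, 0.032]
wrist_force: [0.1, -0.6, -0.3]
width: 0.017
```

Run:
```python
from h import *
for n in('scene','top'):cv2.imwrite(f'pics/{n}10.png',optics.snapshot(n)[:,:,::-1])
crop(0,'pics/scene10.png',280,140,420,260,5,'pics/d1.png')
crop(0,'pics/top10.png',220,200,270,250,12,'pics/d2.png')
rel([.4588,-.3507,.13],down(.2))
def cc(x,y,u0,v0,k):return (u0+(x+.5)/k-.5,v0+(y+.5)/k-.5)
a=cc(207,72,330,150,5);b=cc(252,261,215,195,8)
print(a,b,tri(a,b),onz("scene",a,.197),onz("top",b,.197),onz("top",cc(155,238,215,195,8),.145))
```

```text
t 13.3 pos [ 0.4701 -0.0636  0.2499] eul [3.141e+00 2.000e-03 2.600e-02] F [ 0.2  0.5 -0.6] w 0.0249
shift cm [-1.85 28.65 12.03] turn [ 0.001  0.002 -0.174]
(371.0, 164.0) (246.0625, 227.1875) (array([0.61423341, 0.22957114, 0.1945437 ]), np.float64(0.0026270347780699126)) [0.61680171 0.2266877  0.197     ] [0.61285403 0.22857535 0.197     ] [0.62620547 0.271301   0.145     ]
```

View pics/d1.png

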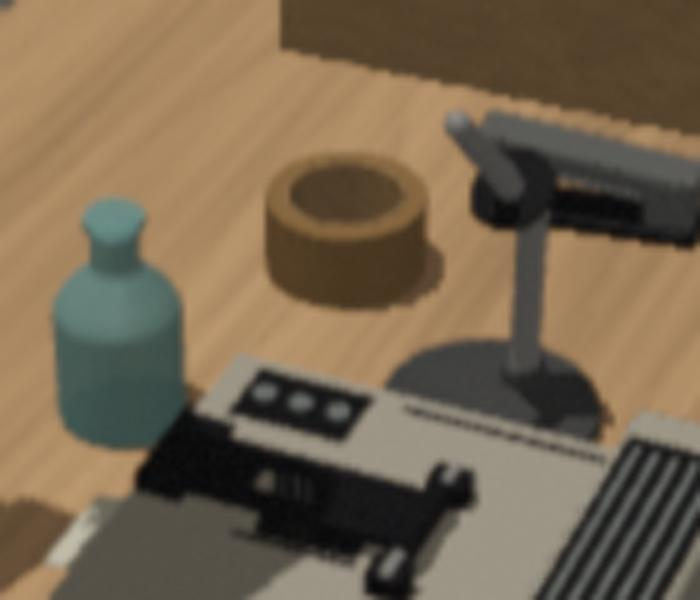

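View pics/d2.png

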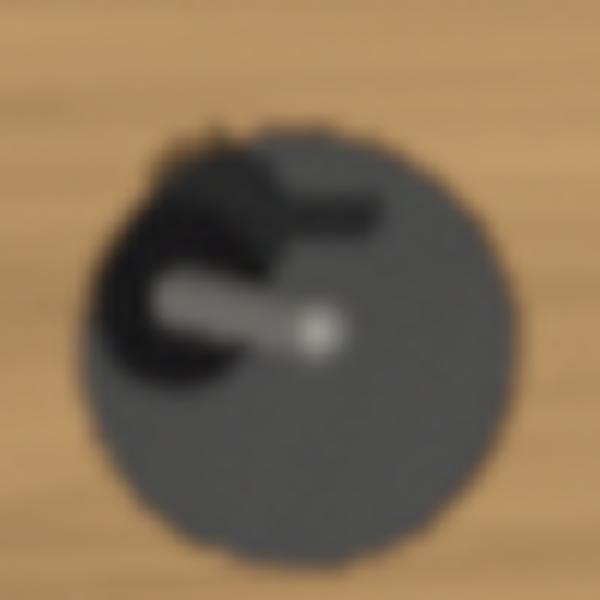

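View pics/top10.png

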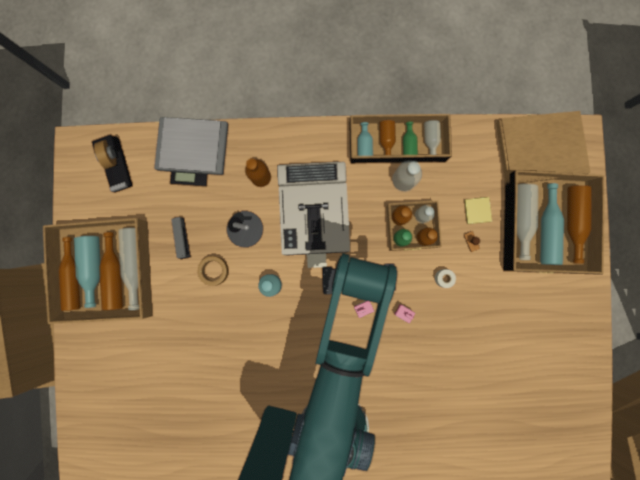

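The clamp lies flat over the cartridge at about (355,240) scene, and the fin shows in the window. Now the stand's rod axis.

Run:
```python
from h import *
im=cv2.imread('pics/scene10.png')[155:195,362:402].astype(float)*1.8
cv2.imwrite('pics/d1.png',cv2.resize(np.clip(im,0,255).astype(np.uint8),None,fx=15,fy=15,interpolation=cv2.INTER_CUBIC))
im=cv2.imread('pics/top10.png')[212:237,225:255].astype(float)*1.8
cv2.imwrite('pics/d2.png',cv2.resize(np.clip(im,0,255).astype(np.uint8),None,fx=20,fy=20,interpolation=cv2.INTER_CUBIC))
```

```text
(no output)
```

View pics/d1.png

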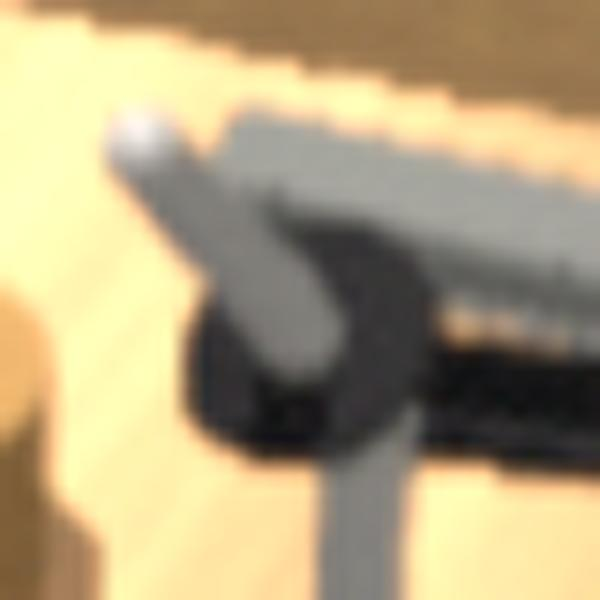

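View pics/d2.png

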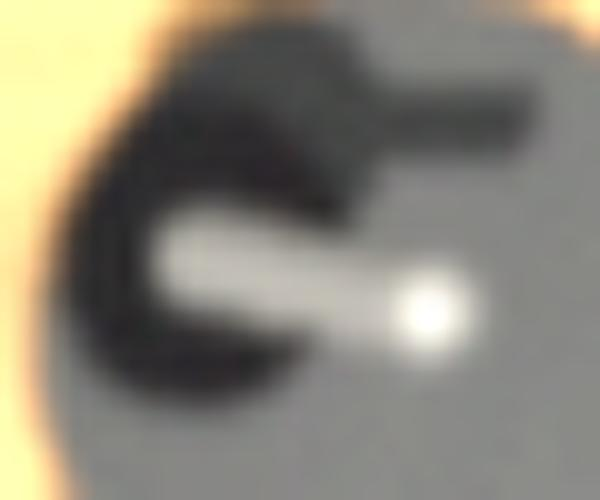

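Run:
```python
from h import *
def cc(x,y,u0,v0,k):return (u0+(x+.5)/k-.5,v0+(y+.5)/k-.5)
st,sf=cc(145,145,362,155,15),cc(303,335,362,155,15)
tt,tf=cc(432,310,225,212,20),cc(195,256,225,212,20)
print("tip",tri(st,tt),onz("scene",st,.194),onz("top",tt,.194));print("foot",tri(sf,tf),onz("scene",sf,.139),onz("top",tf,.139))
# plane intersection
n1=np.cross(ray("scene",st)[1],ray("scene",sf)[1]);n2=np.cross(ray("top",tt)[1],ray("top",tf)[1])
d=np.cross(n1,n2);d/=np.linalg.norm(d);d*=np.sign(d[2]);print("dir",d,"elev",np.degrees(np.arcsin(d[2])),"az from -y toward -x",np.degrees(np.arctan2(-d[0],-d[1])))
# project modelled rod for a few candidate az
T=(onz("scene",st,.1942)+onz("top",tt,.1942))/2
for az in(10,14,18,22):
    a=np.radians(az);e=np.radians(52);dd=np.array([-np.sin(a)*np.cos(e),-np.cos(a)*np.cos(e),np.sin(e)])
    F=T-.070*dd
    qs=proj("scene",[T,F]);qt=proj("top",[T,F])
    print(az,F.round(4),"scene foot-tip",(qs[1]-qs[0]).round(2),"top",(qt[1]-qt[0]).round(2))
print("obs",np.subtract(sf,st),np.subtract(tf,tt),T)
o=onz("scene",(0,0),0)
```

```text
tip (array([0.61475351, 0.22947138, 0.19417389]), np.float64(0.002723413718208664)) [0.6157245  0.23064953 0.194     ] [0.61355189 0.22885448 0.194     ]
foot (array([0.62750286, 0.27194804, 0.13788888]), np.float64(0.0015940421748969634)) [0.6287603  0.27084529 0.139     ] [0.62668787 0.27137917 0.139     ]
dir [-0.18197004 -0.5835989   0.79139069] elev 52.31566441558897 az from -y toward -x 17.317827350627926
10 [0.6222 0.272  0.139 ] scene foot-tip [ 8.82 11.77] top [-11.78  -0.72]
14 [0.6251 0.2714 0.139 ] scene foot-tip [ 9.83 12.16] top [-11.58  -1.74]
18 [0.628  0.2706 0.139 ] scene foot-tip [10.79 12.59] top [-11.3   -2.75]
22 [0.6308 0.2695 0.139 ] scene foot-tip [11.69 13.06] top [-10.95  -3.74]
obs [10.53333333 12.66666667] [-11.85  -2.7 ] [0.61469185 0.22958364 0.1942    ]
```

Rod from both views: foot about (0.628, 0.2715, 0.139), elevation 52°, heading 17° from -y toward -x, matching the given geometry. Going to the roll.

Request:
apply_moves([
  [[-0.2,3.5,1],[0,0,-0.02],1],
  [[-0.4,7,2.5],[0,0,-0.04],1],
  [[-0.6,10.5,4],[0,0,-0.06],1],
  [[-0.8,14,5.5],[0,0,-0.08],1],
  [[-1.0,17.5,7],[0,0,-0.1],1],
  [[-1.3,21,8.5],[0,0,-0.12],1],
  [[-1.5,24.5,10],[0,0,-0.15],1],
  [[-1.8,28,11],[0,0,-0.17],1],
  [[-1.85,28.65,12],[0,0,-0.17],1],
  [[-1.85,28.65,12],[0,0,-0.17],1],
])

```text
time: 14.13
tool_pos: [0.4599, -0.3477, 0.1267]
ee_rot: [-3.135, 0.004, 0.198]
wrist_force: [-0.2, 0.5, 0.2]
width: 0.0913
```

Run:
```python
from h import *
cv2.imwrite('pics/scene11.png',optics.snapshot('scene')[:,:,::-1])
crop(0,'pics/scene11.png',100,230,280,410,3.3,'pics/d1.png')
rel([.4588,-.3507,.028],down(.2))
print(robot.get_obs()['joint_positions'].round(3))
```

```text
t 14.18 pos [ 0.4606 -0.3465  0.1283] eul [-3.136e+00  3.000e-03  2.000e-01] F [ 0.2  1.1 -0.9] w 0.093
shift cm [-0.24  0.43 10.03] turn [-0.005  0.003 -0.   ]
[-7.440e-01  1.840e-01  1.444e+00  1.000e-03  1.520e+00  6.270e-01]
```

View pics/d1.png

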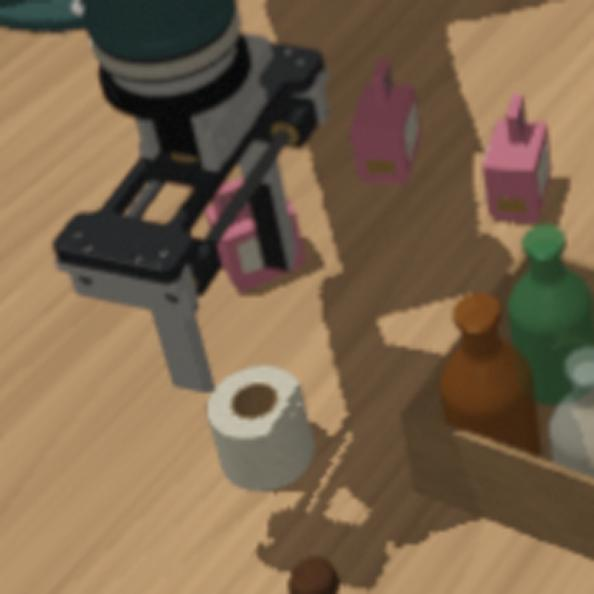

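Request:
apply_moves([
  [[-0.24,0.4,1],[0,0,0],1],
  [[-0.24,0.4,2.5],[0,0,0],1],
  [[-0.24,0.4,4],[0,0,0],1],
  [[-0.24,0.4,5.5],[0,0,0],1],
  [[-0.24,0.4,7],[0,0,0],1],
  [[-0.24,0.4,8.5],[0,0,0],1],
  [[-0.24,0.4,9.6],[0,0,0],1],
  [[-0.24,0.4,10],[0,0,0],1],
  [[-0.24,0.4,10],[0,0,0],1],
  [[-0.24,0.4,10],[0,0,0],1],
])

```text
time: 15.02
tool_pos: [0.4604, -0.3518, 0.0317]
ee_rot: [3.141, -0.001, 0.202]
wrist_force: [0.3, 0.5, -0.1]
width: 0.0943
```

Run:
```python
from h import *
cv2.imwrite('pics/scene12.png',optics.snapshot('scene')[:,:,::-1])
crop(0,'pics/scene12.png',100,230,280,410,3.3,'pics/d1.png')
rel([.4588,-.3507,.028],down(.2))
```

```text
t 15.07 pos [ 0.4606 -0.3522  0.0322] eul [ 3.14e+00 -1.00e-03  2.01e-01] F [-0.2  0.7  0.7] w 0.0939
shift cm [-0.14 -0.19  0.42] turn [ 0.002 -0.001  0.001]
```

View pics/d1.png

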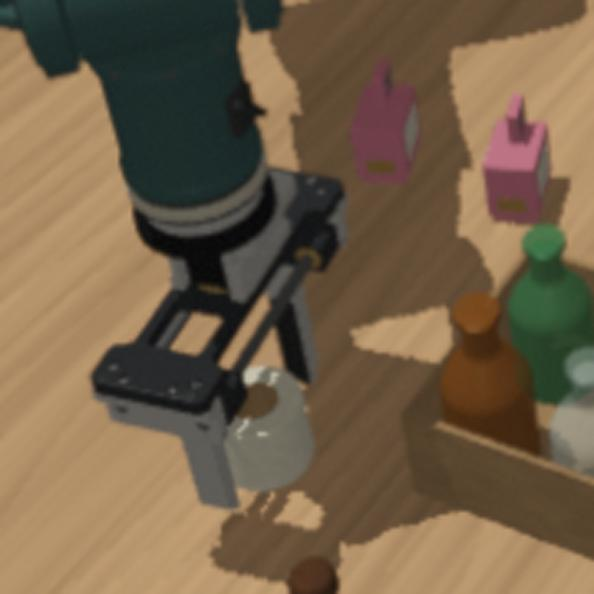

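The roll stands between the fingers, near finger tip at (167,382). Closing.

Request:
apply_moves([
  [[-0.1,-0.1,0.3],[0,0,0],1],
  [[-0.1,-0.1,0.4],[0,0,0],0.7],
  [[-0.1,-0.1,0.4],[0,0,0],0.4],
  [[-0.1,-0.1,0.4],[0,0,0],0.4],
  [[-0.1,-0.1,0.4],[0,0,0],0.4],
  [[-0.1,-0.1,0.4],[0,0,0],0.4],
  [[-0.1,-0.1,0.4],[0,0,0],0.4],
  [[-0.1,-0.1,0.4],[0,0,0],0.4],
  [[-0.1,-0.1,0.4],[0,0,0],0.4],
  [[-0.1,-0.1,0.4],[0,0,0],0.4],
])

```text
time: 15.9
tool_pos: [0.4586, -0.3513, 0.0271]
ee_rot: [3.142, -0.0, 0.201]
wrist_force: [-0.1, 0.5, 1.5]
width: 0.0562
```

Request:
apply_moves([
  [[0,0,-1],[0,0,0],0.4],
  [[0,0,-4],[0,0,0],0.4],
  [[0,0,-7],[0,0,0],0.4],
  [[0,0,-10],[0,0,0],0.4],
  [[0,0,-13],[0,0,0],0.4],
  [[0,0,-16],[0,0,0],0.4],
  [[0,0,-20],[0,0,0],0.4],
  [[0,0,-24],[0,0,0],0.4],
  [[0,0,-27],[0,0,0],0.4],
  [[0,0,-29],[0,0,0],0.4],
])

```text
time: 16.73
tool_pos: [0.4589, -0.3516, 0.3225]
ee_rot: [3.136, -0.004, 0.201]
wrist_force: [0.4, -0.7, -0.9]
width: 0.0555
```

```bash
cat >> h.py <<'E'
F=np.array([.628,.2715,.139]);_a=np.radians(17.3);_e=np.radians(52)
D=np.array([-np.sin(_a)*np.cos(_e),-np.cos(_a)*np.cos(_e),np.sin(_e)])
_y=np.array([np.cos(_a),-np.sin(_a),0.]);_z=-D;_x=np.cross(_y,_z)
RT=R.from_matrix(np.stack([_x,_y,_z],1))
E
python3 - <<'E'
from h import *
print(RT.as_euler('xyz'),RT.as_matrix().round(2))
rel([.53,.10,.33],down(1.269))
E
```

```text
[ 3.14159265 -0.66322512  1.26885437] [[ 0.23  0.95  0.18]
 [ 0.75 -0.3   0.59]
 [ 0.62  0.   -0.79]]
t 16.73 pos [ 0.4589 -0.3516  0.3225] eul [ 3.136 -0.004  0.201] F [ 0.4 -0.7 -0.9] w 0.0555
shift cm [ 15.97 -42.83  -0.93] turn [ 7.000e-03 -1.000e-03 -1.068e+00]
```

Request:
apply_moves([
  [[1.4,-3.8,-0.1],[0,0,-0.11],0.4],
  [[2.8,-7.6,-0.2],[0,0,-0.22],0.4],
  [[4.2,-11.4,-0.3],[0,0,-0.33],0.4],
  [[5.6,-15.2,-0.4],[0,0,-0.44],0.4],
  [[7.0,-19,-0.5],[0,0,-0.55],0.4],
  [[8.4,-22.8,-0.6],[0,0,-0.66],0.4],
  [[9.8,-26.6,-0.7],[0,0,-0.77],0.4],
  [[11.2,-30.4,-0.8],[0,0,-0.88],0.4],
  [[12.6,-34.2,-0.9],[0,0,-0.98],0.4],
  [[14,-38,-0.9],[0,0,-1.068],0.4],
])

```text
time: 17.57
tool_pos: [0.5197, 0.051, 0.327]
ee_rot: [3.14, -0.0, 1.273]
wrist_force: [0.6, -0.3, -0.3]
width: 0.0555
```

Run:
```python
from h import *
rel(F+.135*D+np.array([0,0,.05]),RT);print(F+.135*D)
print(robot.get_obs()['joint_positions'].round(3))
```

```text
t 17.57 pos [0.5197 0.051  0.327 ] eul [ 3.14  -0.     1.273] F [ 0.6 -0.3 -0.3] w 0.0555
shift cm [15.94  3.85  3.17] turn [-0.     0.663  0.005]
[0.6032839  0.19214573 0.24538145]
[-0.011  0.028  1.222 -0.     1.89   0.287]
```

Request:
apply_moves([
  [[1.6,0.4,0.3],[0,0.07,0],0.4],
  [[3.2,0.8,0.6],[0,0.14,0],0.4],
  [[4.8,1.2,1.0],[0,0.21,0],0.4],
  [[6.4,1.5,1.3],[0,0.28,0],0.4],
  [[8.0,1.9,1.6],[0,0.35,0],0.4],
  [[9.6,2.3,1.9],[0,0.42,0],0.4],
  [[11.2,2.7,2.2],[0,0.49,0],0.4],
  [[12.8,3.1,2.5],[0,0.56,0],0.4],
  [[14.4,3.5,2.8],[0,0.63,0],0.4],
  [[15.9,3.85,3.2],[0,0.663,0.005],0.4],
])

```text
time: 18.4
tool_pos: [0.6041, 0.1888, 0.2933]
ee_rot: [-3.139, -0.664, 1.261]
wrist_force: [0.8, 1.0, -0.9]
width: 0.0555
```

Run:
```python
from h import *
for n in('scene','top'):cv2.imwrite(f'pics/{n}13.png',optics.snapshot(n)[:,:,::-1])
crop(0,'pics/scene13.png',290,50,450,230,3.5,'pics/d1.png');crop(0,'pics/top13.png',200,140,360,280,4,'pics/d2.png')
rel(F+.130*D,RT);print(robot.get_obs()['joint_positions'].round(3))
```

```text
t 18.5 pos [0.6033 0.1894 0.2916] eul [-3.134 -0.661  1.26 ] F [-0.1 -1.2 -1.8] w 0.0557
shift cm [-2.63 -0.05  4.3 ] turn [-0.002  0.002 -0.007]
[-0.12   0.07   1.387  0.649  1.552  0.221]
```

View pics/d1.png

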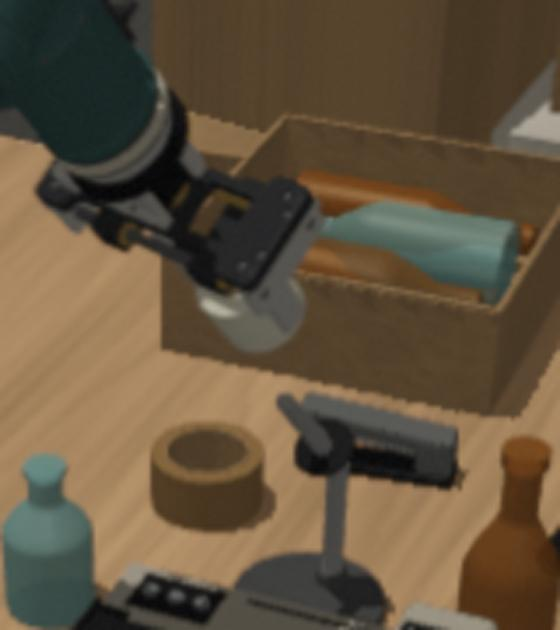

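View pics/d2.png

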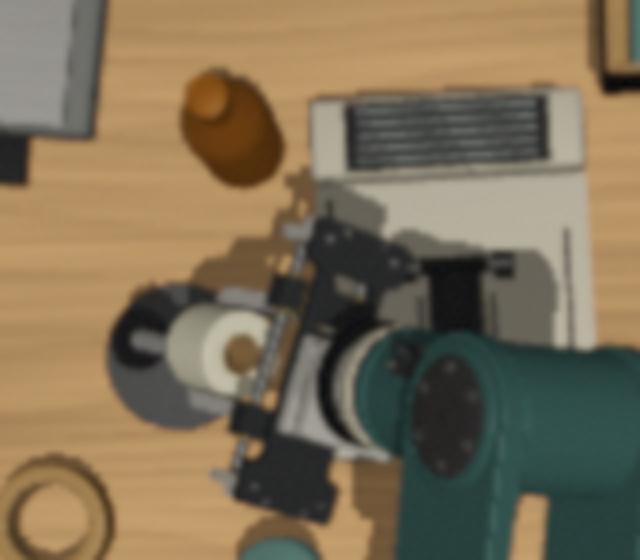

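The tilted pose is reached. The roll hangs over the rod with its bore pointed along it, and the bottles are clear. Moving onto the rod's axis just beyond the tip.

Request:
apply_moves([
  [[-0.5,0,0.8],[0,0,0],0.4],
  [[-1,0,1.6],[0,0,0],0.4],
  [[-1.5,0,2.4],[0,0,0],0.4],
  [[-2,0,3.2],[0,0,0],0.4],
  [[-2.4,0,3.9],[0,0,-0.005],0.4],
  [[-2.6,0,4.3],[0,0,-0.007],0.4],
  [[-2.6,0,4.3],[0,0,-0.007],0.4],
  [[-2.6,0,4.3],[0,0,-0.007],0.4],
  [[-2.6,0,4.3],[0,0,-0.007],0.4],
  [[-2.6,0,4.3],[0,0,-0.007],0.4],
])

```text
time: 19.33
tool_pos: [0.6061, 0.1951, 0.2449]
ee_rot: [3.136, -0.663, 1.273]
wrist_force: [-0.4, 0.7, -0.2]
width: 0.0558
```

Run:
```python
from h import *
for n in('scene','top'):cv2.imwrite(f'pics/{n}14.png',optics.snapshot(n)[:,:,::-1])
crop(0,'pics/scene14.png',345,110,425,200,6.5,'pics/d1.png');crop(0,'pics/top14.png',215,190,285,250,8,'pics/d2.png')
for k in(.130,.09,.028):rel(F+k*D,RT)
```

```text
t 19.43 pos [0.6061 0.195  0.2448] eul [ 3.137 -0.663  1.273] F [ 0.3 -0.6 -0.8] w 0.0557
shift cm [-0.24 -0.18  0.23] turn [0.003 0.    0.003]
t 19.43 pos [0.6061 0.195  0.2448] eul [ 3.137 -0.663  1.273] F [ 0.3 -0.6 -0.8] w 0.0557
shift cm [-0.24 -0.19  4.23] turn [0.003 0.    0.003]
t 19.43 pos [0.6061 0.195  0.2448] eul [ 3.137 -0.663  1.273] F [ 0.3 -0.6 -0.8] w 0.0557
shift cm [-0.24 -0.21 10.43] turn [0.003 0.    0.003]
```

View pics/d1.png

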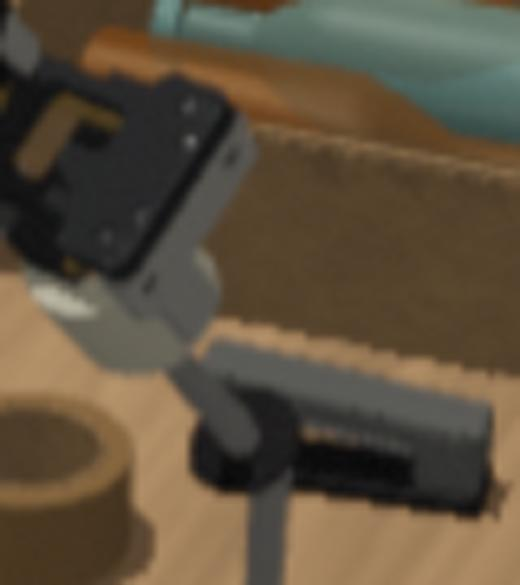

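View pics/d2.png

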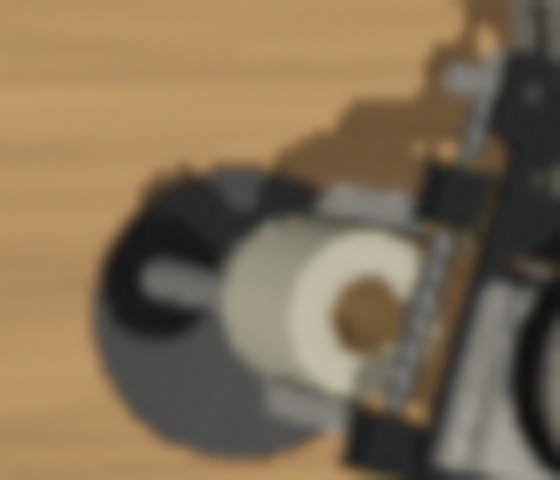

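In the top view the bore exit (261,229) sits about 4 mm to the +x side of the rod's extended axis, as the tool reading also says. I'll correct and slide on.

Request:
apply_moves([
  [[-0.24,-0.3,0],[0,0,0],0.4],
  [[-0.24,-0.3,0],[0,0,0],0.4],
  [[-0.24,-0.3,0.5],[0,0,0],0.4],
  [[-0.24,-0.3,1.1],[0,0,0],0.4],
  [[-0.24,-0.3,1.7],[0,0,0],0.4],
  [[-0.24,-0.3,2.3],[0,0,0],0.4],
  [[-0.24,-0.3,2.9],[0,0,0],0.4],
  [[-0.24,-0.3,3.5],[0,0,0],0.4],
  [[-0.24,-0.3,4.0],[0,0,0],0.4],
  [[-0.24,-0.3,4.2],[0,0,0],0.4],
])

```text
time: 20.27
tool_pos: [0.6098, 0.2194, 0.2082]
ee_rot: [3.14, -0.662, 1.271]
wrist_force: [0.0, -1.1, -0.5]
width: 0.0559
```

Run:
```python
from h import *
for n in('scene','top'):cv2.imwrite(f'pics/{n}15.png',optics.snapshot(n)[:,:,::-1])
crop(0,'pics/scene15.png',345,110,425,200,6.5,'pics/d1.png');crop(0,'pics/top15.png',215,190,285,250,8,'pics/d2.png')
for k in(.06,.028):rel(F+k*D,RT)
```

```text
t 20.37 pos [0.6099 0.2192 0.2088] eul [ 3.139 -0.663  1.272] F [ 0.1  0.5 -0.8] w 0.0558
shift cm [0.07 0.17 2.91] turn [0.001 0.001 0.002]
t 20.37 pos [0.6099 0.2192 0.2088] eul [ 3.139 -0.663  1.272] F [ 0.1  0.5 -0.8] w 0.0558
shift cm [0.07 0.17 6.11] turn [0.001 0.001 0.002]
```

View pics/d1.png

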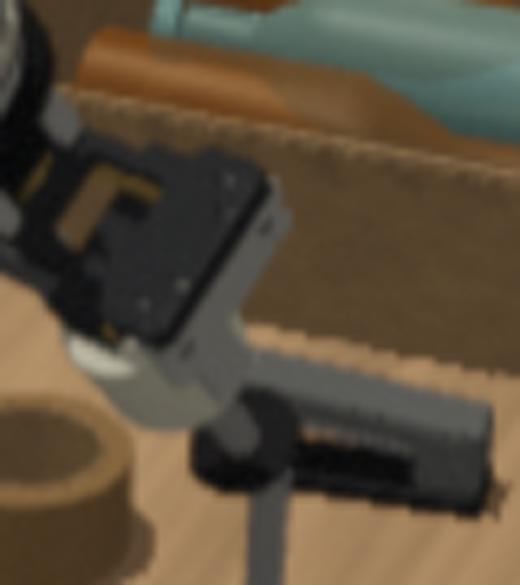

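View pics/d2.png

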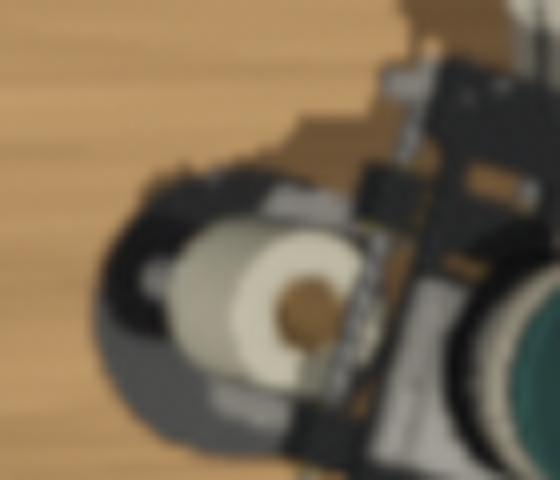

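Request:
apply_moves([
  [[0.05,0.05,0.4],[0,0,0],0.4],
  [[0.05,0.05,0.8],[0,0,0],0.4],
  [[0.05,0.05,1.2],[0,0,0],0.4],
  [[0.05,0.05,1.6],[0,0,0],0.4],
  [[0.05,0.05,2.0],[0,0,0],0.4],
  [[0.05,0.05,2.4],[0,0,0],0.4],
  [[0.05,0.05,2.8],[0,0,0],0.4],
  [[0.05,0.05,3.0],[0,0,0],0.4],
  [[0.05,0.05,3.0],[0,0,0],0.4],
  [[0.05,0.05,3.0],[0,0,0],0.4],
])

```text
time: 21.2
tool_pos: [0.6162, 0.2368, 0.186]
ee_rot: [3.138, -0.663, 1.272]
wrist_force: [0.1, 0.1, -1.5]
width: 0.0553
```

Run:
```python
from h import *
for n in('scene','top'):cv2.imwrite(f'pics/{n}16.png',optics.snapshot(n)[:,:,::-1])
crop(0,'pics/scene16.png',345,110,425,200,6.5,'pics/d1.png');crop(0,'pics/top16.png',215,190,285,250,8,'pics/d2.png')
for k in(.028,):rel(F+k*D,RT)
```

```text
t 21.3 pos [0.6164 0.2366 0.1864] eul [ 3.138 -0.663  1.272] F [-0.6  0.4  0.2] w 0.0558
shift cm [-0.02  0.06  3.2 ] turn [0.002 0.    0.003]
```

View pics/d1.png

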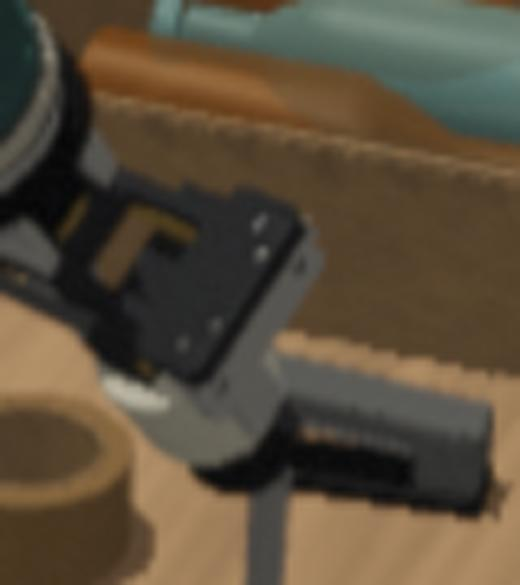

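View pics/d2.png

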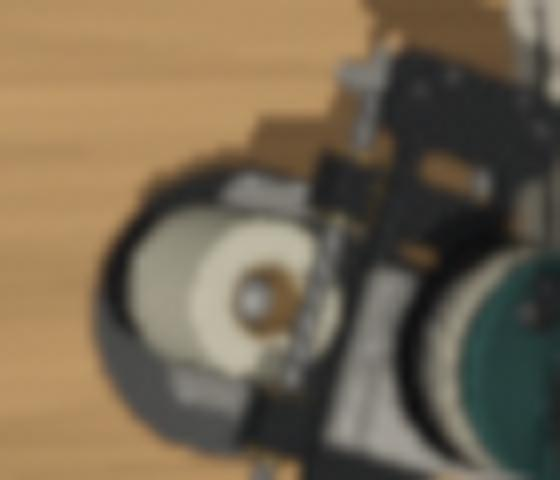

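The steel tip now shows inside the bore at (247,227) top, no contact force. Pushing on toward the collar.

Request:
apply_moves([
  [[0,0.05,0.4],[0,0,0],0.4],
  [[0,0.05,0.8],[0,0,0],0.4],
  [[0,0.05,1.2],[0,0,0],0.4],
  [[0,0.05,1.6],[0,0,0],0.4],
  [[0,0.05,2.0],[0,0,0],0.4],
  [[0,0.05,2.3],[0,0,0],0.4],
  [[0,0.05,2.6],[0,0,0],0.4],
  [[0,0.05,2.8],[0,0,0],0.4],
  [[0,0.05,2.8],[0,0,0],0.4],
  [[0,0.05,2.8],[0,0,0],0.4],
])

```text
time: 22.13
tool_pos: [0.6219, 0.2531, 0.164]
ee_rot: [3.138, -0.663, 1.272]
wrist_force: [0.0, -0.0, -1.2]
width: 0.0559
```

Request:
apply_moves([
  [[0,0,0.1],[0,0,0],0.4],
  [[0,0,0.2],[0,0,0],0.4],
  [[0,0,0.3],[0,0,0],0.4],
  [[0,0,0.4],[0,0,0],0.4],
  [[0,0,0.5],[0,0,0],0.4],
  [[0,0,0.6],[0,0,0],0.4],
  [[0,0,0.7],[0,0,0],0.4],
  [[0,0,0.7],[0,0,0],0.4],
  [[0,0,0.7],[0,0,0],0.4],
  [[0,0,0.7],[0,0,0],0.4],
])

```text
time: 22.97
tool_pos: [0.6229, 0.2558, 0.1602]
ee_rot: [3.137, -0.662, 1.273]
wrist_force: [-7.1, -7.3, 6.8]
width: 0.0556
```

Run:
```python
from h import *
for n in('scene','top'):cv2.imwrite(f'pics/{n}17.png',optics.snapshot(n)[:,:,::-1])
crop(0,'pics/scene17.png',345,110,425,200,6.5,'pics/d1.png');crop(0,'pics/top17.png',215,190,285,250,8,'pics/d2.png')
for k in(.027,):rel(F+k*D,RT)
```

```text
t 23.07 pos [0.6229 0.2559 0.1603] eul [ 3.137 -0.662  1.273] F [-6.8 -8.3  6.7] w 0.0555
shift cm [-0.01  0.03 -0.01] turn [0.002 0.001 0.004]
```

View pics/d1.png

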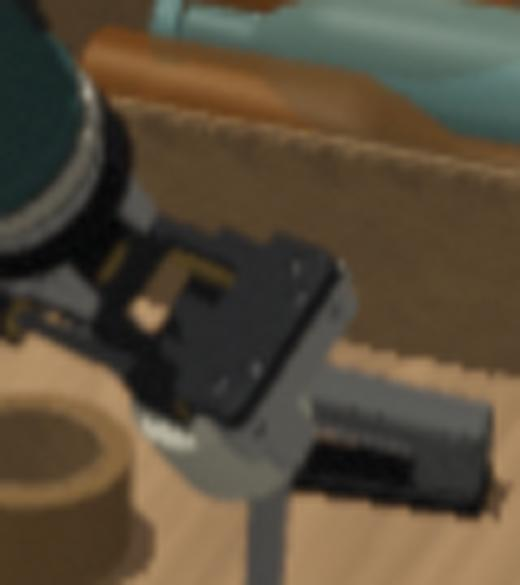

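View pics/d2.png

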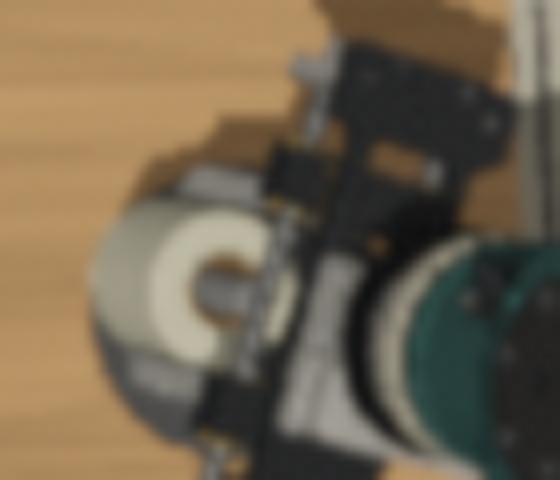

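The roll met the collar at the predicted depth (11 N along the rod). Releasing and backing out along the rod.

Request:
apply_moves([
  [[0,0,-0.2],[0,0,0],0.4],
  [[0,0,-0.2],[0,0,0],0.65],
  [[0,0,-0.2],[0,0,0],0.7],
  [[0,0,-0.2],[0,0,0],0.8],
  [[0,0,-0.2],[0,0,0],0.85],
  [[0,0,-0.2],[0,0,0],0.85],
  [[0,0,-1],[0,0,0],0.85],
  [[0,0,-2],[0,0,0],0.85],
  [[0,0,-3.5],[0,0,0],0.85],
  [[0,0,-5],[0,0,0],0.85],
])

```text
time: 23.9
tool_pos: [0.6138, 0.2272, 0.199]
ee_rot: [3.138, -0.663, 1.272]
wrist_force: [-0.1, -0.0, 1.2]
width: 0.0799
```

Request:
apply_moves([
  [[0,0,-2],[0,0,0],0.85],
  [[0,0,-4],[0,0,0],0.85],
  [[0,0,-6],[0,0,0],0.85],
  [[0,0,-8],[0,0,0],0.85],
  [[-2,0,-10],[0,0,0],0.85],
  [[-5,0,-12],[0,0,0],0.85],
  [[-8,2,-13],[0,0,0],0.85],
  [[-11,-3,-13],[0,0,0],0.85],
  [[-14,-6,-13],[0,0,0],0.85],
  [[-17,-9,-13],[0,0,0],0.85],
])

```text
time: 24.73
tool_pos: [0.4788, 0.0544, 0.2027]
ee_rot: [3.138, -0.663, 1.271]
wrist_force: [0.8, -1.4, 0.4]
width: 0.0801
```

Run:
```python
from h import *
for n in('scene','top'):cv2.imwrite(f'pics/{n}18.png',optics.snapshot(n)[:,:,::-1])
print(robot.get_obs()['time'],robot.get_obs()['tool_pos'])
crop(0,'pics/scene18.png',280,130,440,270,5,'pics/d1.png');crop(0,'pics/top18.png',215,190,360,260,5,'pics/d2.png')
```

```text
24.8333 [0.473358   0.0553213  0.19760934]
```

View pics/d1.png

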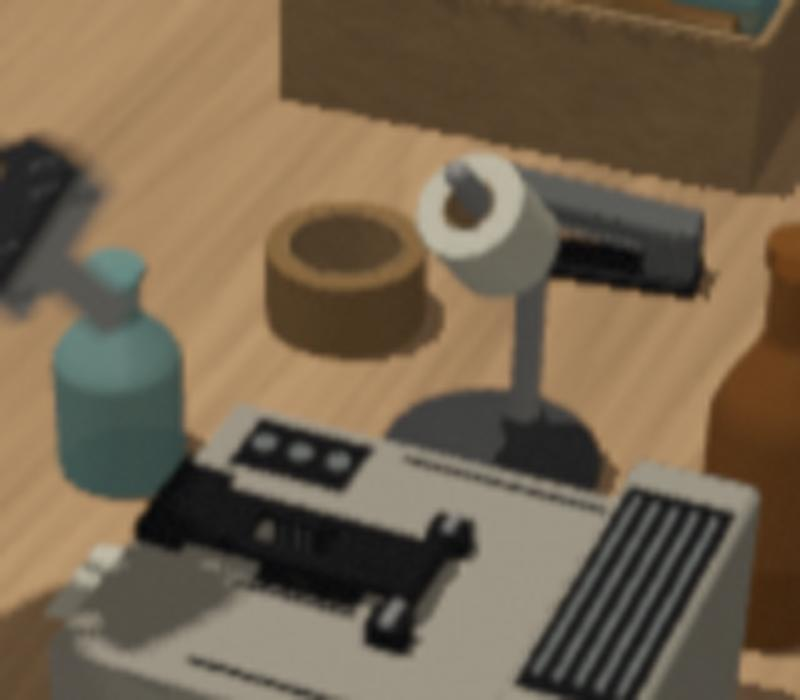

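View pics/top18.png

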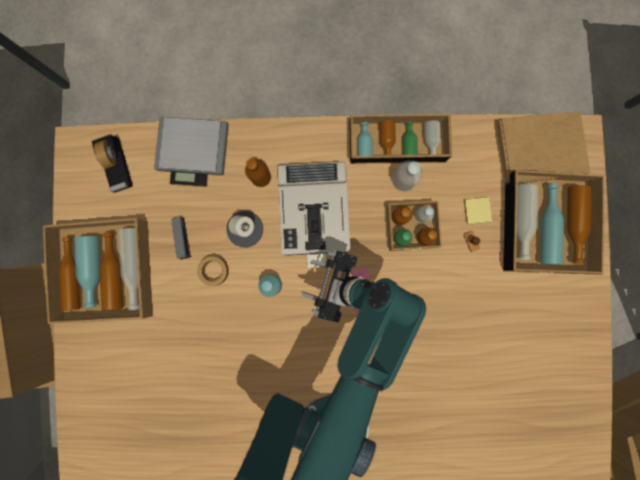

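View pics/d2.png

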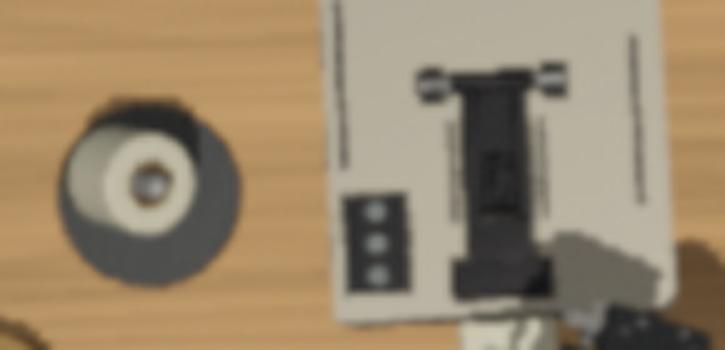

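The roll is on the arm with the rod tip protruding at (372,165) scene. The clamp is flat and the bystanders are in their places. I'll settle, then run a numeric check.

Request:
apply_moves([
  [[0,0,-1],[0,0,0],0.85],
  [[0,0,-2],[0,0,0],0.85],
  [[0,0,-3],[0,0,0],0.85],
  [[0,0,-3],[0,0,0],0.85],
  [[0,0,-3],[0,0,0],0.85],
  [[0,0,-3],[0,0,0],0.85],
  [[0,0,-3],[0,0,0],0.85],
  [[0,0,-3],[0,0,0],0.85],
  [[0,0,-3],[0,0,0],0.85],
  [[0,0,-3],[0,0,0],0.85],
])

```text
time: 25.67
tool_pos: [0.474, 0.0382, 0.2265]
ee_rot: [3.139, -0.663, 1.272]
wrist_force: [0.7, 0.7, -0.4]
width: 0.0799
```

Run:
```python
from h import *
for n in('scene','top'):cv2.imwrite(f'pics/{n}19.png',optics.snapshot(n)[:,:,::-1])
im=cv2.imread('pics/scene19.png')[155:195,355:395].astype(float)*1.4
cv2.imwrite('pics/d1.png',cv2.resize(np.clip(im,0,255).astype(np.uint8),None,fx=15,fy=15,interpolation=cv2.INTER_CUBIC))
im=cv2.imread('pics/top19.png')[212:242,225:260].astype(float)*1.4
cv2.imwrite('pics/d2.png',cv2.resize(np.clip(im,0,255).astype(np.uint8),None,fx=16,fy=16,interpolation=cv2.INTER_CUBIC))
crop(0,'pics/scene19.png',300,215,390,265,8,'pics/d3.png')
a=cv2.imread('pics/scene18.png').astype(int);b=cv2.imread('pics/scene0.png').astype(int)
print("stand face predicted px", proj("scene",F+.05*D),proj("top",F+.05*D))
```

```text
stand face predicted px [[374.06090796 167.83049306]] [[242.2386221  225.68644345]]
```

View pics/d1.png

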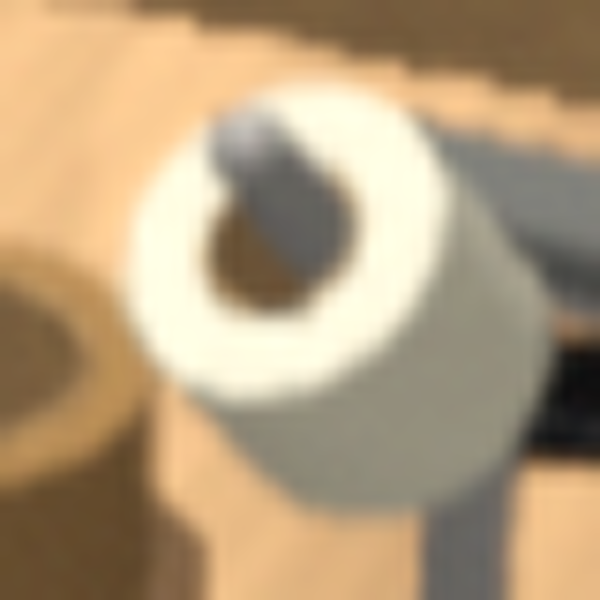

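View pics/d2.png

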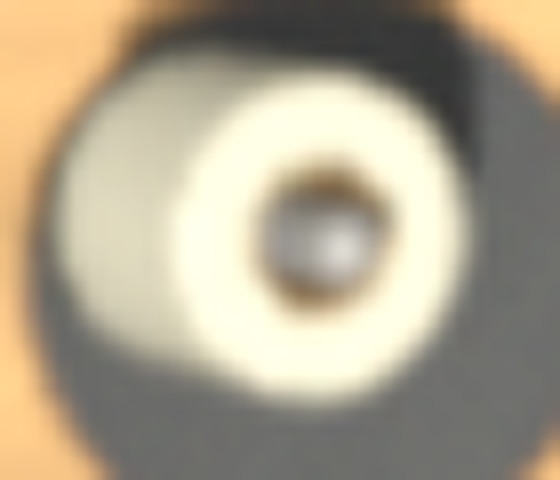

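View pics/d3.png

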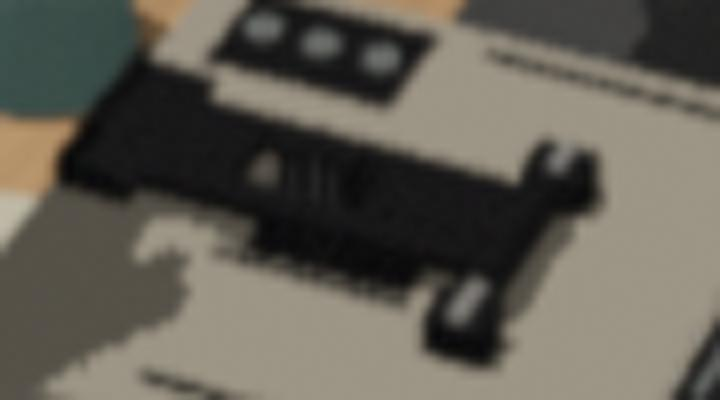

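Run:
```python
from h import *
def cc(x,y,u0,v0,k):return (u0+(x+.5)/k-.5,v0+(y+.5)/k-.5)
p,e=tri(cc(288,243,355,155,15),cc(320,240,225,212,16));v=p-F
print("face ctr",p.round(4),"gap",e,"along rod",(v@D).round(4),"lateral",np.linalg.norm(v-(v@D)*D).round(4))
ex=np.array([np.cos(.031),np.sin(.031),0]);ey=np.array([-ex[1],ex[0],0]);H=np.array([.6307,.0439,.107])+.05*ex
for th in(0,.05,.1):
    for b in(-.03,.03):
        P=H-.128*np.cos(th)*ex+b*ey+np.array([0,0,.128*np.sin(th)+.009]);P2=P-np.array([0,0,.011])
        for n in("scene","top"):print(th,b,n,"lip top",proj(n,P)[0].round(1),"bottom",proj(n,P2)[0].round(1))
crop(0,'pics/scene19.png',300,215,330,245,18,'pics/d3.png')
```

```text
face ctr [0.6184 0.2374 0.1725] gap 0.00343531377251408 along rod 0.0482 lateral 0.0073
0 -0.03 scene lip top [305.7 234.2] bottom [305.9 238. ]
0 -0.03 top lip top [325.5 248.3] bottom [325.5 248.5]
0 0.03 scene lip top [317.3 219.6] bottom [317.4 223.4]
0 0.03 top lip top [304.7 249.4] bottom [304.9 249.5]
0.05 -0.03 scene lip top [305.7 231.9] bottom [305.9 235.8]
0.05 -0.03 top lip top [325.4 248.2] bottom [325.5 248.4]
0.05 0.03 scene lip top [317.3 217.4] bottom [317.4 221.2]
0.05 0.03 top lip top [304.6 249.2] bottom [304.8 249.4]
0.1 -0.03 scene lip top [305.8 229.7] bottom [306.  233.6]
0.1 -0.03 top lip top [325.4 247.9] bottom [325.4 248.1]
0.1 0.03 scene lip top [317.4 215.2] bottom [317.5 219.1]
0.1 0.03 top lip top [304.5 249. ] bottom [304.7 249.1]
```

View pics/d3.png

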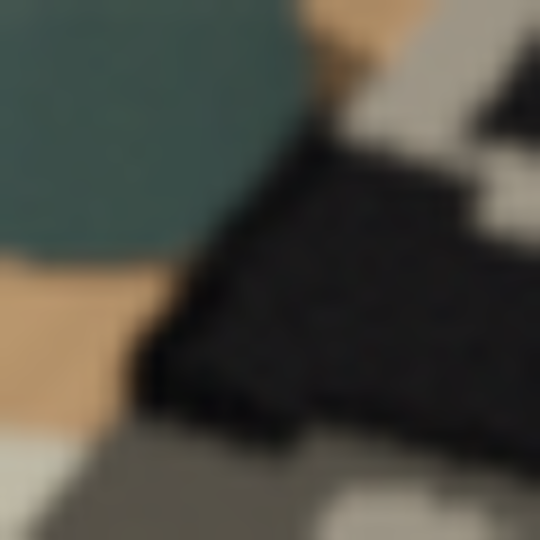

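```bash
python3 -c "
from bench import job
print(job.close_job())"
```

```text
the job is handed in; nothing more can be done
None
```

I finished the job and handed it in at about 26 s of robot time. The cartridge is in its bay with the fin toward the printer's front and the clamp is shut over it. The ticket roll is on the slanted arm, up against the collar.

**Clamp:** I pressed it to a hard stop at the expected tab height, with 16.6 N on the wrist at the end. In the last scene picture the tab corners lie within about 1 px of where a fully shut clamp would put them. The picture is good to roughly ±0.02 rad, and the limit is 0.05 rad.

**Cartridge:** It went into the well with no contact force and stood upright with its fin to the front. After the clamp shut, the fin showed through the window. Its final height was not measured; I take it as home because the clamp is shut.

**Ticket roll:** It met the collar with about 11 N along the rod, at the predicted depth. Triangulating the roll's outer face after release put it 48 mm along the rod, against 50 mm expected. It sits about 7 mm to one side, against the 11 mm limit. The two camera views disagreed there by 3.4 mm. I did not measure the angle between the bore and the rod, but it looks in line in both views.

**Bystanders:** In the last full pictures they were standing where they started. I judged this by eye, without measuring.

**Robot:** The arm was at rest and clear of everything when I handed in.

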